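# Build up a gearbox shaft in the vice and spray its bearing

## Robot

A 7-joint arm with a two-finger parallel gripper is mounted at the origin on the work surface. World frame = base frame: x ahead of the robot, y to its left, z up, the work surface at z = 0. Lengths are in mm, angles in rad, forces in N, time in s.
With the tool pointing down it reaches from about 425 to 875 mm from the base axis. Payload 4.7 kg.
Tool frame: the origin (TCP) lies between the finger pads; the fingertips stand 22 mm ahead of it and the grasp point (between the pads) lies 3 mm ahead of it; z points along the fingers, y is the direction in which the jaws open and shut (so a half turn about z gives the same grasp; the last joint's range is limited). The gripper opens to 87 mm and grips with 3 to 60 N. Pads are 19 mm wide; open, the fingers measure 117 mm over their backs; the gripper's body (75 mm by 190 mm) begins 51 mm behind the grasp point.
Start: joints at [1.316, 0.321, -0.07, 1.45, 0.023, 1.371, -0.057], TCP at [172.603, -626.683, 244.587] pointing down, gripper open.
Joint ranges: [-2.86, 2.86], [-0.3, 2.09], [-1.38, 1.24], [0.06, 2.45], [-1.56, 4.7], [0.09, 2.05], [-2.69, 2.69]. Speed limits (rad/s): [2.57, 2.57, 3.14, 3.14, 3.14, 3.14, 3.14].

## Interface

Orientations are given as a unit quaternion [w, x, y, z].
In Python, from bench import arm gives the robot as it stands.
- The arm moves only by the tool send_rows, never from a script. Its argument "increments" is a list of rows, each a list of 3 entries, a list of its own where there are three numbers: the shift along the tool's x, y, z in m, then the turn about the tool's z in degrees, then the finger opening in m, from 0 to 0.087. In form: [[[dx, dy, dz], turn, fingers], ...]. A call has 1 to 8 rows; each row is the pose to reach, as a shift and turn from the pose commanded when the call began, along the tool's axes at that moment; what a row does not reach only later rows make up. A row lasts 1/12 s, in which the tool goes at most 41.7 mm and 7.16 degrees, less where a joint would pass 70% of its speed; a pose out of reach is approached as far as the arm can. A call with a gripper value outside its range is refused whole. The fingers move at their own pace and stop on an object; "squeeze" is the grip in N (left out, the last holds). Time passes only in rows, so rows that repeat a pose let the fingers close. It gives the time, the measured TCP pose, the force and the opening at its end, in the units of the state.
- arm.get_state(): the state, without advancing time (a new reading comes with each control period).
- arm.camera(name): name is "side" or "top" or "wrist"; returns (picture, depth): 420x560x3 uint8, red, green, blue; 420x560 float32, mm along the optical axis (not along the pixel's ray), 0 where there is no reading.
- arm.get_calibration(name): a dict with "fx", "fy", "cx", "cy" (pixels), "world_from_camera" (4x4, takes a point from camera to world coordinates). Camera axes: x right, y down, z forward; pixel columns grow to the right and rows downward; lengths in mm; the calibration is good to about 2 mm. The wrist camera is an equidistant fisheye: a pixel r from the principal point sees the ray r / f radians off the axis. A picture is of the moment at which its call begins: read the wrist's pose just before it. get_calibration takes no time and is no camera call; for the wrist camera it gives the pose at the moment of the call.
- arm.job_done(): hands the job in, once; it reports no verdict.
Trained networks look in the newest picture that a camera, given by its name, has taken for a name from the list of things; names that differ only in an ending like _2 or _b are one class to them, and where a whole thing is asked for, a point or a joint stands for the part that bears it (a point fixed in the world has none). Each returns a list of dicts, best first, with "p" (0 to 1); they miss things now and then, are a little off and sometimes report something else, mostly with a low value. They report only what shows in the picture. A call takes as long as a camera call. They do not tell look-alikes from the thing itself.
- arm.silhouettes(camera, label): "mask" (420x560 bool, what is visible of it) and "centre" ([column, row] in pixels, amid what is visible of it).
The state is a dict: "time": time; "qpos": joint angles; "qd": joint speeds; "effort": joint torques, N m; "ee_pos": TCP position; "orientation": TCP orientation; "wrist_force": force on the tool from outside, world axes, zero at the start; "wrist_torque": the same for the moment, N m; "width": opening from 0.0 (shut) to 1.0 (fully open).
Only numpy, scipy, OpenCV 4.12 (cv2) and the standard library are available. Lean on these libraries where they do the work, as an engineer would, in place of code of your own. Each camera call takes 0.05 s, during which the arm holds its last target. There are 200 camera calls.

## Task

Build up the gearbox shaft that stands in the bench vice: slide on all the loose gears that are lying on the bench, collar upwards, the largest at the bottom and each smaller one on top of the next larger, and then the ball bearing on top of them all, everything resting down squarely. Then take the spray can and, from a few centimetres away, hold its straw pointing straight at the middle of the bearing, steady for two seconds (there is no need to press the head), and stand the can upright back in its tray. Leave the other things on the bench where they are.

Things in the scene. Friction and masses are not known exactly. Their poses are not given: they have to be found in the camera images.
- vice: blue bench vice bolted down, 110 mm high (tommy bar 120 mm), jaws 100 mm wide, with a steel gearbox shaft clamped upright in its jaws. Origin on the bench straight below the shaft's axis, z up, x along the vice from its screw end (tommy bar, 165 mm from the origin) to its anvil end (110 mm from the origin)
- shaft_seat (a point): on the shaft's axis, on top of its shoulder (diameter 42 mm), 120 mm above the bench: the first gear comes to rest here. Above it the shaft has a diameter of 24 mm, the last 10 mm tapering to 12 mm
- shaft_tip (a point): on the shaft's axis at its upper end, 106 mm above the shoulder. A gripper whose palm would meet this end while it still holds a part low on the shaft can let go there: the part slides down the rest of the way by itself
- gear1: steel gear, toothed disc of diameter 96 mm and 8 mm thick with a round raised collar of diameter 44 mm on its upper side, 18 mm high in all, bore 27 mm right through; lies collar up. Origin at the centre of the underside, z up through the collar. May be absent
- gear2: steel gear, toothed disc of diameter 86 mm and 8 mm thick with a round raised collar of diameter 44 mm on its upper side, 18 mm high in all, bore 27 mm right through; lies collar up. Origin at the centre of the underside, z up through the collar. May be absent
- gear3: steel gear, toothed disc of diameter 76 mm and 8 mm thick with a round raised collar of diameter 44 mm on its upper side, 18 mm high in all, bore 27 mm right through; lies collar up. Origin at the centre of the underside, z up through the collar. May be absent
- gear4: steel gear, toothed disc of diameter 66 mm and 8 mm thick with a round raised collar of diameter 44 mm on its upper side, 18 mm high in all, bore 27 mm right through; lies collar up. Origin at the centre of the underside, z up through the collar. May be absent
- gear5: steel gear, toothed disc of diameter 56 mm and 8 mm thick with a round raised collar of diameter 44 mm on its upper side, 18 mm high in all, bore 27 mm right through; lies collar up. Origin at the centre of the underside, z up through the collar. May be absent
- bearing: ball bearing with black seals and no teeth, outer diameter 62 mm, bore 27 mm, 20 mm high, lying flat. Origin at the centre of its underside, z up
- bearing_mid (a point): the middle of the bearing, on its axis, 10 mm above its underside
- spray_can: orange aerosol can standing upright in the tray: diameter 53 mm, straight sides up to 126 mm, spray head on top up to 157 mm, with a thin red straw (diameter 5 mm) that points level out of the head along the can's x axis, at 148 mm height, to 125 mm from the can's axis. Origin at the centre of the can's base, z up
- straw_tip (a point): the open end of the straw; the axes are those of the can: x is the way the straw points, z up along the can
- tray: shallow dark steel drip tray fixed on the bench, 150 x 120 mm, rim 14 mm high, floor 3 mm thick. Origin at the centre of its underside, x along the 150 mm side. (Other equipment, up to 160 mm high, stands fixed along the edges of the bench, over 0.5 m to either side of the robot and over 0.77 m ahead)
- spanner: steel open-end spanner, 170 mm, lying flat; not part of the job
- flat_file: flat file with a wooden handle, 215 mm, lying; not part of the job
- oil_filter: white spin-on oil filter, diameter 68 mm, 74 mm tall, standing; not part of the job
- piston: aluminium piston, diameter 52 mm, 50 mm tall, standing; not part of the job
- plug_box: small cardboard box 45 x 110 x 35 mm; not part of the job
- brush: wooden-handled cleaning brush, 180 mm, lying; not part of the job
Mind the look-alikes: they are no part of the job. Several things have the shape of the tray; the one meant has the colours described above. Leave any white look-alike of the spray_can alone.

How it is judged:
By the outcome, as a careful person would: the job done as asked, in the order asked, and still so for the second after the job is handed in, with the robot touching nothing.
Of gear1, gear2, gear3, gear4, gear5 only 3 to 5 are there at a start; the rules pass over those that are not, and their reading is None.
At some moment in a run one of gear1, gear2, gear3, gear4, gear5, bearing may be knocked a few centimetres aside while the robot is not near it.
It also fails if it takes over 210 s, if anything falls off the work surface, if the arm or the gripper's body presses on something with over 40 N, if the wrist force passes 120 N, or if a joint passes its speed limit or range.

## Working session

There is one attempt and no reset: what is moved stays moved. The work goes in short steps, Python scripts to look and compute and a tool call to move; the robot and the scene stay as the last step left them, time stands still between calls to the robot, and variables do not carry over. Pictures are saved under pics/ and viewed, about 12 in all and at most 16, crops included, and the job is handed in when it is done.

Besides the shell and the picture viewer there is one more tool, called after "Request:" by a JSON object that holds its "method" and its "body", one argument or row to a line. send_rows: Moves the arm, as the interface text tells. Its arguments: {"type":"object","properties":{"increments":{"type":"array"},"squeeze":{"type":"number"}},"required":["increments"]}

```bash
ls; mkdir -p pics
python3 - <<'E'
from bench import arm
import cv2,numpy as np
s=arm.get_state();print(s)
for n in("top","side"):
    c=arm.get_calibration(n);print(n,c)
    p,d=arm.camera(n);cv2.imwrite(f"pics/{n}0.png",cv2.resize(p[...,::-1],(784,588)))
    np.savez(f"{n}0.npz",p=p,d=d)
print(arm.get_calibration("wrist"))
E
```

```text
pics
{'time': 0.0, 'qpos': array([ 1.31610686,  0.32180104, -0.07007083,  1.45164357,  0.02260053,
        1.37078177, -0.05689386]), 'qd': array([ 0.00074697,  0.00116766,  0.00041566, -0.00130586,  0.00094967,
        0.00150344, -0.00020315]), 'effort': array([ 1.30228658e-03, -4.91284776e+01, -4.02877852e-01, -3.12528348e+01,
       -6.35669776e-02,  4.37085377e-02,  1.92159578e-04]), 'ee_pos': array([ 172.43198056, -626.20005997,  243.49138965]), 'orientation': array([-9.07050786e-04,  9.90980654e-01,  1.34001829e-01, -1.73718396e-04]), 'wrist_force': array([-0.16377576, -0.59175141,  0.52807987]), 'wrist_torque': array([ 0.01576446,  0.02304675, -0.04612504]), 'width': 0.9992217583713124}
top {'fx': 513.6164183877451, 'fy': 513.6164183877451, 'cx': 283.0310397087359, 'cy': 209.39815048216485, 'world_from_camera': array([[-5.94731301e-03, -9.74533804e-01,  2.24161761e-01,
         1.76512900e+02],
       [-9.99962456e-01,  4.38310394e-03, -7.47498933e-03,
         6.92201680e+01],
       [ 6.30210548e-03, -2.24197801e-01, -9.74523283e-01,
         1.45881846e+03],
       [ 0.000
[... 312 characters left out ...]
  4.11489349e-01, -6.87449482e-01,
         1.02433992e+03],
       [ 1.36905855e-02, -8.52655271e-01, -5.22294511e-01,
         8.67362124e+02],
       [ 0.00000000e+00,  0.00000000e+00,  0.00000000e+00,
         1.00000000e+00]])}
{'fx': 325.19226210127806, 'fy': 325.19226210127806, 'cx': 278.29939962206134, 'cy': 208.02345359781205, 'world_from_camera': array([[ 2.66107062e-01, -9.18577540e-01, -2.92236779e-01,
         2.52981116e+02],
       [-9.63942820e-01, -2.53937717e-01, -7.95605153e-02,
        -6.04172392e+02],
       [-1.12743819e-03,  3.02871160e-01, -9.53030844e-01,
         3.83647486e+02],
       [ 0.00000000e+00,  0.00000000e+00,  0.00000000e+00,
         1.00000000e+00]])}
```

View pics/top0.png

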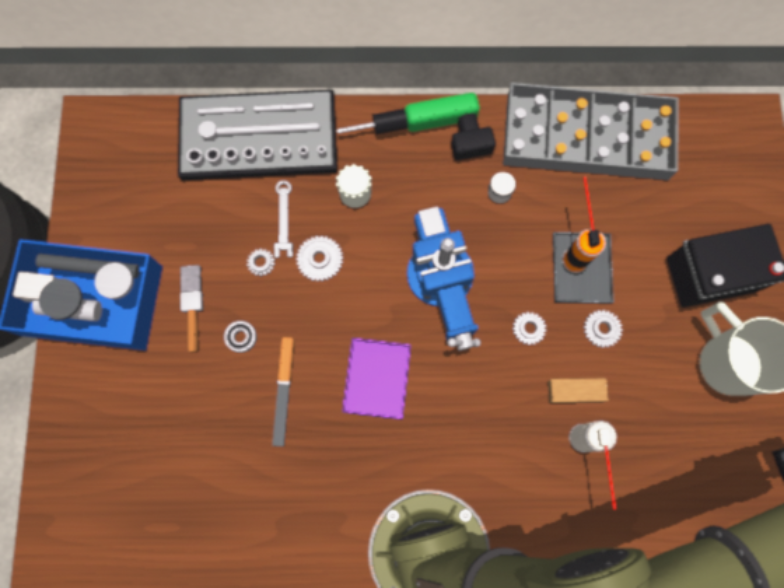

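View pics/side0.png

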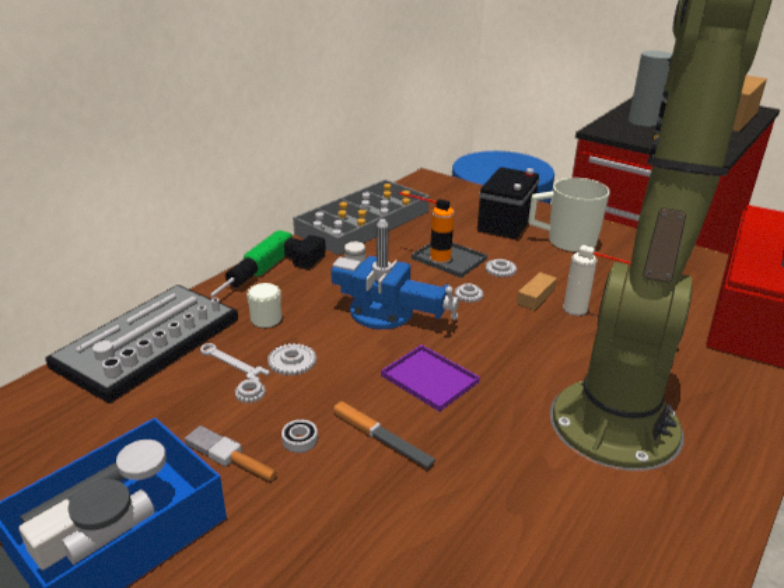

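Top view (784x588 px) shows four gears: a large one at (320,258), a small one at (260,262), and two more at (530,328) and (603,328). The bearing, with its black seal, is at (240,336). The shaft and vice are at (447,250). The orange can is at (590,245) in the dark tray. The look-alikes are the white can at (600,437) and the purple tray at (377,378). Next I'll measure them.

```bash
cat > h.py <<'E'
from bench import arm
import cv2,numpy as np
def ray(c,u,v,fish=False):
    a=np.array([(np.asarray(u)-c["cx"])/c["fx"],(np.asarray(v)-c["cy"])/c["fy"]],float)
    if fish:
        r=np.hypot(*a); s=np.where(r>1e-9,np.sin(r)/np.maximum(r,1e-9),1); d=np.stack([a[0]*s,a[1]*s,np.cos(r)],-1)
    else: d=np.stack([a[0],a[1],np.ones_like(a[0])],-1)
    T=c["world_from_camera"]; return T[:3,3],d@T[:3,:3].T
def plane(c,u,v,z,fish=False):
    o,d=ray(c,u,v,fish); return o+d*((z-o[2])/d[...,2])[...,None]
def proj(c,P,fish=False):
    T=c["world_from_camera"]; q=(np.asarray(P,float)-T[:3,3])@T[:3,:3]
    if fish:
        r=np.hypot(q[...,0],q[...,1]);k=np.arctan2(r,q[...,2])/np.maximum(r,1e-9)
    else: k=1/q[...,2]
    return np.stack([c["cx"]+c["fx"]*q[...,0]*k,c["cy"]+c["fy"]*q[...,1]*k],-1)
def cloud(c,depth,fish=False):
    v,u=np.mgrid[:420,:560]; o,d=ray(c,u,v,fish)
    if fish: d=d/ (d@c["world_from_camera"][:3,2])[...,None]
    return o+d*depth[...,None]
def circ(c,mask,z,fish=False):
    """world circle through the mask's hull at height z: centre, radius (2 estimates)"""
    k=max(cv2.findContours(mask.astype(np.uint8),0,1)[0],key=len)[:,0]
    P=plane(c,k[:,0],k[:,1],z,fish)[:,:2]
    (x,y),r=cv2.minEnclosingCircle(P.astype(np.float32)); e=cv2.fitEllipse(P.astype(np.float32))
    return np.round([x,y,r,e[0][0],e[0][1],*e[1]],1)
E
python3 - <<'E'
from h import *
for n in("top","side"):
    c=arm.get_calibration(n); p,d=arm.camera(n); X=cloud(c,d)
    print("==",n)
    for L in("gear1","gear2","gear3","gear4","gear5","bearing","spray_can","shaft_tip","vice","tray"):
        for o in arm.silhouettes(n,L):
            if o["p"]<.3: continue
            m=o["mask"]; q=X[m&(d>0)]
            z=8 if "gear" in L else 20
            print(L,round(o["p"],2),np.round(o["centre"]),m.sum(),circ(c,m,z),"depth med",np.round(np.median(q,0)),"zmax",np.round(np.percentile(q[:,2],98)))
    # shaft: depth points high
    q=X[(d>0)&(X[...,2]>150)&(X[...,2]<240)&(abs(X[...,0]-620)<60)&(abs(X[...,1]+30)<60)]
    print("shaft",len(q),np.round(np.median(q,0)) if len(q) else "")
    if len(q):
        for z in range(150,240,15):
            w=q[(q[:,2]>=z)&(q[:,2]<z+15)]
            if len(w): print(z,len(w),np.round(w.mean(0),1),np.round(np.ptp(w,0),1))
E
```

```text
== top
gear1 0.94 [429. 238.] 495 [ 433.6 -365.8   38.4  433.8 -365.5   72.2   74.1] depth med [ 433. -364.    7.] zmax 21.0
gear1 0.88 [233. 187.] 738 [586.8 216.2  47.9 587.3 217.   88.7  93.2] depth med [587. 217.   6.] zmax 19.0
gear1 0.7 [189. 191.] 197 [577.2 340.3  27.1 576.9 340.9  47.1  52.9] depth med [574. 341.  13.] zmax 22.0
gear1 0.53 [375. 234.] 352 [ 436.3 -212.7   33.6  435.9 -213.8   61.9   63.2] depth med [ 435. -213.    8.] zmax 21.0
gear2 0.94 [429. 238.] 495 [ 433.6 -365.8   38.4  433.8 -365.5   72.2   74.1] depth med [ 433. -364.    7.] zmax 21.0
gear2 0.88 [233. 187.] 738 [586.8 216.2  47.9 587.3 217.   88.7  93.2] depth med [587. 217.   6.] zmax 19.0
gear2 0.7 [189. 191.] 197 [577.2 340.3  27.1 576.9 340.9  47.1  52.9] depth med [574. 341.  13.] zmax 22.0
gear2 0.53 [375. 234.] 352 [ 436.3 -212.7   33.6  435.9 -213.8   61.9   63.2] depth med [ 435. -213.    8.] zmax 21.0
gear3 0.94 [429. 238.] 495 [ 433.6 -365.8   38.4  433.8 -365.5   72.2   74.1] depth med [ 433. -364.    7.] zmax 21.0
gear3 0.88 [233. 187.] 738 [586.8 216.2  47.9 587.3 217.   88.7  93.2] de
[... 4789 characters left out ...]
 [274. 206.] 3170 [ 642.7 -170.3  259.2  601.9 -129.   249.6  466.1] depth med [530. -16.  82.] zmax 199.0
vice 0.92 [274. 208.] 3201 [ 646.  -173.5  263.4  602.1 -129.9  249.8  475.7] depth med [531. -16.  82.] zmax 204.0
vice 0.51 [255. 178.] 180 [ 752.9 -195.1   50.3  756.4 -190.2   53.3  100.7] depth med [ 726. -154.   48.] zmax 55.0
tray 0.81 [324. 187.] 635 [ 550.  -304.4   92.9  546.5 -308.7  141.9  178. ] depth med [ 544. -321.    6.] zmax 18.0
tray 0.81 [306. 267.] 1771 [329.6 112.8  99.1 328.8 112.  145.  184.4] depth med [335.  99.   5.] zmax 17.0
shaft 3 [560. -23. 208.]
150 1 [560.2 -23.5 158.3] [0. 0. 0.]
195 1 [560.3 -23.  208. ] [0. 0. 0.]
210 1 [563.3 -26.8 218.5] [0. 0. 0.]
```

The diameters come out as gear1 (about 96 mm) at (587,217), gear3 (about 76) at (434,-366), gear4 (about 66) at (436,-213) and gear5 (about 55) at (577,341). gear2 is absent. The bearing is at about (419,374) and the shaft at about (562,-32). I'll move over the shaft first and look with the wrist camera.

Request:
{"method": "send_rows", "body": {
  "increments": [
    [[0.04, -0.035, -0.035], 7, 0.087],
    [[0.075, -0.065, -0.035], 14, 0.087],
    [[0.11, -0.095, -0.035], 15.4, 0.087],
    [[0.15, -0.13, -0.035], 15.4, 0.087],
    [[0.178, -0.156, -0.035], 15.4, 0.087],
    [[0.178, -0.156, -0.035], 15.4, 0.087],
    [[0.178, -0.156, -0.035], 15.4, 0.087]
  ]
}}

```text
time: 1.78
ee_pos: [309.1, -421.9, 280.5]
orientation: [-0.001, 1.0, 0.006, 0.002]
wrist_force: [1.1, 0.6, -0.2]
width: 1.002
```

Request:
{"method": "send_rows", "body": {
  "increments": [
    [[0.13, -0.198, -0.035], 0, 0.087],
    [[0.13, -0.198, -0.035], 0, 0.087],
    [[0.13, -0.198, -0.035], 0, 0.087],
    [[0.13, -0.198, -0.035], 0, 0.087],
    [[0.13, -0.198, -0.035], 0, 0.087],
    [[0.13, -0.198, -0.035], 0, 0.087],
    [[0.13, -0.198, -0.035], 0, 0.087],
    [[0.13, -0.198, -0.035], 0, 0.087]
  ]
}}

```text
time: 2.45
ee_pos: [433.9, -229.4, 315.2]
orientation: [0.001, 1.0, 0.002, 0.0]
wrist_force: [0.1, -1.2, -0.2]
width: 1.003
```

Request:
{"method": "send_rows", "body": {
  "increments": [
    [[0.13, -0.198, -0.035], 0, 0.087],
    [[0.13, -0.198, -0.035], 0, 0.087],
    [[0.13, -0.198, -0.035], 0, 0.087],
    [[0.13, -0.198, -0.035], 0, 0.087],
    [[0.13, -0.198, -0.035], 0, 0.087],
    [[0.13, -0.198, -0.035], 0, 0.087],
    [[0.13, -0.198, -0.035], 0, 0.087],
    [[0.13, -0.198, -0.035], 0, 0.087]
  ]
}}

```text
time: 3.12
ee_pos: [563.2, -32.9, 349.0]
orientation: [-0.0, 1.0, 0.001, -0.0]
wrist_force: [-0.2, -0.9, -0.4]
width: 0.997
```

Run:
```python
from h import *
s=arm.get_state();print(s["time"],s["ee_pos"],s["orientation"],s["qpos"])
c=arm.get_calibration("wrist");p,d=arm.camera("wrist")
print(c)
np.savez("w0.npz",p=p,d=d)
cv2.imwrite("pics/w0.png",p[...,::-1])
X=cloud(c,d,True)
q=X[(d>0)&(X[...,2]>217)&(X[...,2]<240)&(abs(X[...,0]-562)<40)&(abs(X[...,1]+32)<40)]
print(len(q),q.mean(0),np.ptp(q,axis=0))
print(proj(c,[562,-32,226],True), proj(c,s["ee_pos"],True))
```

```text
3.1167 [563.22196103 -32.87564421 349.04991106] [-1.56111989e-04  9.99999517e-01  9.04598787e-04 -3.52187564e-04] [ 0.58435391  0.15304377 -0.64630298  1.47786863  0.09162633  1.54201075
 -1.62800052]
{'fx': 325.19226210127806, 'fy': 325.19226210127806, 'cx': 278.29939962206134, 'cy': 208.02345359781205, 'world_from_camera': array([[ 2.35428571e-03, -9.52869470e-01, -3.03371440e-01,
         6.46775840e+02],
       [-9.99997226e-01, -2.22321384e-03, -7.77418538e-04,
        -3.27644807e+01],
       [ 6.63188057e-05,  3.03372429e-01, -9.52872061e-01,
         4.89064917e+02],
       [ 0.00000000e+00,  0.00000000e+00,  0.00000000e+00,
         1.00000000e+00]])}
466 [555.03356424 -31.79199482 222.54648685] [21.33974659 22.18934861 10.37706048]
[277.14457214 209.16705222] [278.10858903 282.75140797]
```

View pics/w0.png

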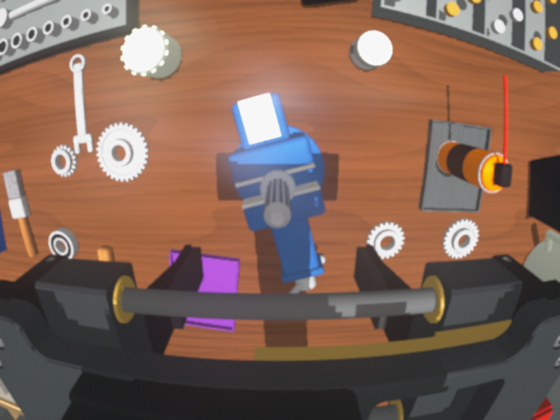

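The wrist view shows the shaft tip near (278,210), between the fingers. gear1 is at (122,152), gear5 at (63,160), the bearing at (62,243), gear4 at (386,240), gear3 at (461,238) and the can at (490,170). I'll refine the tip position.

Run:
```python
from h import *
w=np.load("w0.npz");p,d=w["p"],w["d"];c=arm.get_calibration("wrist")
X=cloud(c,d,True)
m=(d>0)&(X[...,2]>130)&(X[...,2]<240)&(abs(X[...,0]-560)<45)&(abs(X[...,1]+32)<45)
v,u=np.where(m);q=X[m]
for a,b in((223,240),(219,223),(210,219),(190,210),(160,190)):
    k=(q[:,2]>=a)&(q[:,2]<b)
    if k.sum(): print(a,k.sum(),q[k].mean(0).round(1),np.percentile(q[k],[2,98],axis=0).round(1).tolist(),u[k].min(),u[k].max(),v[k].min(),v[k].max())
cr=cv2.resize(p[170:240,240:320,::-1],None,fx=8,fy=8,interpolation=cv2.INTER_CUBIC)
for i,(z,r) in enumerate(((226,6),(216,12))):
    a=np.linspace(0,2*np.pi,60);P=np.stack([562+r*np.cos(a),-32+r*np.sin(a),0*a+z],-1)
    uv=((proj(c,P,True)-[240,170]+.5)*8).astype(int)
    cv2.polylines(cr,[uv],True,(0,255,0) if i==0 else (0,0,255))
cv2.imwrite("pics/w0c.png",cr)
```

```text
223 219 [553.3 -33.9 225.3] [[546.3, -40.5, 223.2], [559.2, -27.0, 226.8]] 268 286 209 226
219 148 [554.4 -33.8 220.9] [[542.9, -43.5, 219.1], [561.7, -24.3, 223.0]] 266 288 205 227
210 237 [557.5 -33.7 215.9] [[542.2, -45.5, 210.5], [564.4, -22.3, 218.9]] 263 290 201 227
190 145 [562. -34. 200.] [[555.7, -45.7, 190.7], [564.6, -22.1, 209.0]] 264 290 195 208
160 178 [562.  -34.  175.8] [[556.2, -45.6, 161.2], [564.7, -22.2, 189.5]] 265 289 187 202
```

View pics/w0c.png

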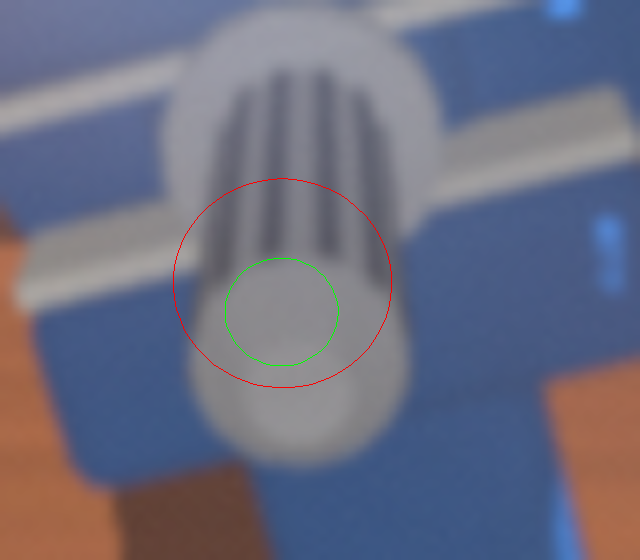

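The shaft axis is at (552.7, -33.9) in wrist-camera coordinates: the tip centre is at crop pixel (296,403), and the front face less 12 mm agrees. Next is the hover over gear1.

Request:
{"method": "send_rows", "body": {
  "increments": [
    [[0.024, -0.25, 0], 0, 0.087],
    [[0.024, -0.25, 0], 0, 0.087],
    [[0.024, -0.25, 0], 0, 0.087],
    [[0.024, -0.25, 0], 0, 0.087],
    [[0.024, -0.25, 0], 0, 0.087],
    [[0.024, -0.25, 0.04], 0, 0.087],
    [[0.024, -0.25, 0.08], 0, 0.087],
    [[0.024, -0.25, 0.12], 0, 0.087]
  ]
}}

```text
time: 3.83
ee_pos: [587.1, 217.9, 238.5]
orientation: [-0.001, 1.0, 0.001, 0.001]
wrist_force: [0.9, -0.8, -0.1]
width: 0.999
```

Request:
{"method": "send_rows", "body": {
  "increments": [
    [[0, 0, 0.04], 0, 0.087],
    [[0, 0, 0.08], 0, 0.087],
    [[0, 0, 0.088], 0, 0.087],
    [[0, 0, 0.088], 0, 0.087],
    [[0, 0, 0.088], 0, 0.087]
  ]
}}

```text
time: 4.25
ee_pos: [587.9, 215.0, 152.3]
orientation: [0.0, 1.0, -0.001, 0.001]
wrist_force: [1.2, -0.1, 1.9]
width: 0.999
```

```bash
cat > look.py <<'E'
import sys
from h import *
def look(label,x0,y0,name=None,ztop=18,R=22,zr=8):
    """wrist look at a part near x0,y0: centre from mask at rim and from depth points of its raised top"""
    s=arm.get_state();c=arm.get_calibration("wrist");p,d=arm.camera("wrist")
    print("t",s["time"],"tcp",s["ee_pos"].round(1),"quat",s["orientation"].round(4))
    X=cloud(c,d,True)
    for o in arm.silhouettes("wrist",label):
        if o["p"]<.3: continue
        q=plane(c,*np.array(o["centre"]),ztop,True)
        if np.hypot(q[0]-x0,q[1]-y0)>70: continue
        m=o["mask"];a=circ(c,m,zr,True)
        M=m&(d>0)&(X[...,2]>ztop-4)&(X[...,2]<ztop+5)
        print(label,round(o["p"],2),"rim",a,"top pts",M.sum(),"top circle",circ(c,M,ztop,True))
    return s,c,p,d,X
def crop(c,p,P,name,circles=(),h=60,k=5):
    u,v=proj(c,P,True).astype(int);u0,v0=max(u-h,0),max(v-h,0)
    cr=cv2.resize(p[v0:v+h,u0:u+h,::-1],None,fx=k,fy=k,interpolation=cv2.INTER_CUBIC)
    t=np.linspace(0,2*np.pi,80)
    for x,y,z,r in circles:
        uv=proj(c,np.stack([x+r*np.cos(t),y+r*np.sin(t),0*t+z],-1),True)
        cv2.polylines(cr,[((uv-[u0,v0]+.5)*k).astype(int)],True,(0,0,255))
    cv2.imwrite(name,cr)
E
python3 - <<'E'
from look import *
s,c,p,d,X=look("gear1",587,217)
crop(c,p,[587,217,18],"pics/g1.png",[(587,217,18,22),(587,217,8,48),(587,217,18,13.5)],h=75,k=4)
E
```

```text
t 4.25 tcp [587.9 215.  152.3] quat [ 2.0e-04  1.0e+00 -1.2e-03  6.0e-04]
gear1 0.98 rim [588.1 221.3  48.5 588.3 221.5  91.7  92.3] top pts 1182 top circle [588.  220.9  22.2 588.1 221.   42.7  43.2]
```

View pics/g1.png

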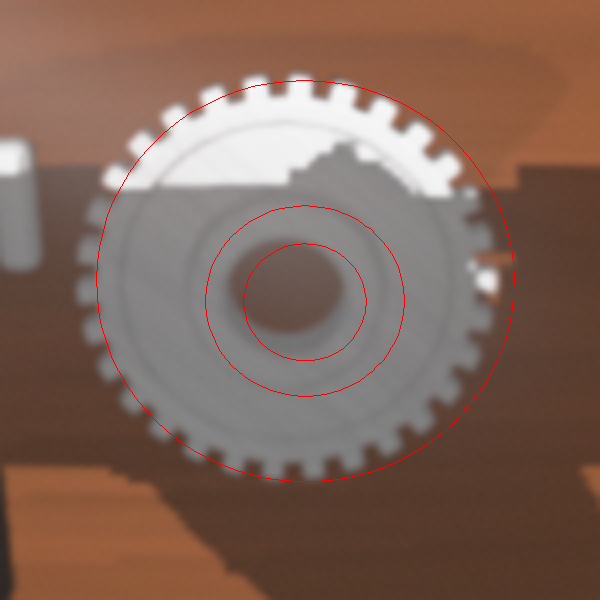

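gear1 measures 97 mm across, with its centre at (588.0, 221.0). Descending onto it.

Request:
{"method": "send_rows", "body": {
  "increments": [
    [[0, -0.006, 0.04], 0, 0.087],
    [[0, -0.006, 0.075], 0, 0.087],
    [[0, -0.006, 0.1], 0, 0.087],
    [[0, -0.006, 0.115], 0, 0.087],
    [[0, -0.006, 0.119], 0, 0.087],
    [[0, -0.006, 0.119], 0, 0.087],
    [[0, -0.006, 0.119], 0, 0.087]
  ],
  "squeeze": 40
}}

```text
time: 4.93
ee_pos: [588.4, 223.2, 34.3]
orientation: [-0.001, 1.0, -0.0, 0.002]
wrist_force: [-0.1, -0.1, 0.7]
width: 0.997
```

Run:
```python
from look import *
s,c,p,d,X=look("gear1",588,221)
```

```text
t 4.9333 tcp [588.4 223.2  34.3] quat [-6.0e-04  1.0e+00 -1.0e-04  1.7e-03]
gear1 0.84 rim [588.9 221.5  48.  596.5 222.   73.6  94.5] top pts 2712 top circle [589.1 221.5  22.4 590.3 221.5  40.4  44.1]
```

Request:
{"method": "send_rows", "body": {
  "increments": [
    [[0, 0.002, 0.002], 0, 0.087],
    [[0, 0.002, 0.002], 0, 0.06],
    [[0, 0.002, 0.002], 0, 0.035],
    [[0, 0.002, 0.002], 0, 0.035],
    [[0, 0.002, 0.002], 0, 0.035],
    [[0, 0.002, 0.002], 0, 0.035],
    [[0, 0.002, 0.002], 0, 0.035]
  ],
  "squeeze": 40
}}

```text
time: 5.62
ee_pos: [587.2, 220.7, 30.5]
orientation: [-0.0, 1.0, 0.0, 0.0]
wrist_force: [-1.0, 0.4, 4.0]
width: 0.631
```

Request:
{"method": "send_rows", "body": {
  "increments": [
    [[0, 0, -0.01], 0, 0.035],
    [[0, 0, -0.03], 0, 0.035],
    [[0, 0, -0.06], 0, 0.035],
    [[0, 0, -0.1], 0, 0.035],
    [[0, 0, -0.14], 0, 0.035],
    [[0, 0, -0.18], 0, 0.035],
    [[0, 0, -0.22], 0, 0.035],
    [[0, 0, -0.26], 0, 0.035]
  ]
}}

```text
time: 6.28
ee_pos: [585.9, 220.4, 292.3]
orientation: [0.0, 1.0, 0.0, -0.0]
wrist_force: [1.5, 1.0, 0.5]
width: 0.403
```

Run:
```python
from look import *
s=arm.get_state();z=s["ee_pos"][2]-32
s,c,p,d,X=look("gear1",588,221,ztop=z+18,zr=z+8)
print(s["width"]*87,s["wrist_force"].round(1))
```

```text
t 6.2833 tcp [585.9 220.4 292.3] quat [ 2.e-04  1.e+00  3.e-04 -1.e-04]Traceback (most recent call last):
  File "<stdin>", line 3, in <module>
  File "look.py", line 14, in look
    print(label,round(o["p"],2),"rim",a,"top pts",M.sum(),"top circle",circ(c,M,ztop,True))
                                                                       ~~~~^^^^^^^^^^^^^^^
  File "h.py", line 23, in circ
    k=max(cv2.findContours(mask.astype(np.uint8),0,1)[0],key=len)[:,0]
      ~~~^^^^^^^^^^^^^^^^^^^^^^^^^^^^^^^^^^^^^^^^^^^^^^^^^^^^^^^^
ValueError: max() iterable argument is empty
```

The fingers are slow (about 65 mm/s), so they hadn't closed when I lifted. I'll go back down and reopen to only 60 mm.

Request:
{"method": "send_rows", "body": {
  "increments": [
    [[0, 0, 0.04], 0, 0.062],
    [[0, 0, 0.08], 0, 0.062],
    [[0, 0, 0.12], 0, 0.062],
    [[0, 0, 0.15], 0, 0.062],
    [[0, 0, 0.15], 0, 0.062],
    [[0, 0, 0.15], 0, 0.062]
  ]
}}

```text
time: 6.88
ee_pos: [585.5, 220.0, 138.6]
orientation: [0.0, 1.0, 0.0, -0.002]
wrist_force: [0.5, -0.4, 0.9]
width: 0.693
```

```bash
sed -i 's/"top circle",circ(c,M,ztop,True))/"top circle",circ(c,M,ztop,True) if M.sum()>50 else "")/; s/print("t",s/print("w",round(s["width"]*87,1),"F",s["wrist_force"].round(1),"t",s/' look.py
python3 - <<'E'
from look import *
s,c,p,d,X=look("gear1",588,221)
E
```

```text
w 60.3 F [ 0.5 -0.4  0.9] t 6.8833 tcp [585.5 220.  138.6] quat [ 5.e-04  1.e+00  2.e-04 -2.e-03]
gear1 0.76 rim [588.5 221.6  48.  588.4 221.6  90.7  91. ] top pts 1296 top circle [588.  221.1  22.1 588.3 221.2  42.6  43.2]
```

Request:
{"method": "send_rows", "body": {
  "increments": [
    [[0.002, -0.001, 0.04], 0, 0.062],
    [[0.002, -0.001, 0.075], 0, 0.062],
    [[0.002, -0.001, 0.097], 0, 0.062],
    [[0.002, -0.001, 0.107], 0, 0.062],
    [[0.002, -0.001, 0.107], 0, 0.062],
    [[0.002, -0.001, 0.107], 0, 0.062],
    [[0.002, -0.001, 0.107], 0, 0.035],
    [[0.002, -0.001, 0.107], 0, 0.035]
  ],
  "squeeze": 40
}}

```text
time: 7.65
ee_pos: [590.4, 222.3, 35.6]
orientation: [-0.001, 1.0, -0.0, 0.002]
wrist_force: [-0.9, -0.3, 1.1]
width: 0.63
```

Request:
{"method": "send_rows", "body": {
  "increments": [
    [[0, 0, 0], 0, 0.035],
    [[0, 0, 0], 0, 0.035],
    [[0, 0, 0], 0, 0.035],
    [[0, 0, 0], 0, 0.035],
    [[0, 0, 0], 0, 0.035]
  ]
}}

```text
time: 8.07
ee_pos: [589.6, 221.6, 34.3]
orientation: [0.0, 1.0, 0.0, 0.001]
wrist_force: [0.2, -0.9, 6.1]
width: 0.484
```

Run:
```python
from look import *
s,c,p,d,X=look("gear1",588,221)
```

```text
w 42.1 F [ 0.2 -0.9  6.1] t 8.0667 tcp [589.6 221.6  34.3] quat [1.e-04 1.e+00 1.e-04 1.e-03]
gear1 0.55 rim [589.6 221.7  47.8 600.1 221.6  67.9  87.2] top pts 2459 top circle [589.2 221.2  22.2 590.9 221.4  39.2  43.5]
```

gear1 is gripped at about 44 mm. Lifting and carrying it to the shaft.

Request:
{"method": "send_rows", "body": {
  "increments": [
    [[0, 0, -0.015], 0, 0.035],
    [[0, 0, -0.04], 0, 0.035],
    [[0, 0, -0.08], 0, 0.035],
    [[0, 0, -0.12], 0, 0.035],
    [[0, 0, -0.16], 0, 0.035],
    [[0, 0, -0.2], 0, 0.035],
    [[0, 0, -0.235], 0, 0.035],
    [[0, 0, -0.256], 0, 0.035]
  ]
}}

```text
time: 8.83
ee_pos: [589.0, 222.4, 294.1]
orientation: [-0.001, 1.0, 0.0, 0.002]
wrist_force: [0.3, -0.6, -2.4]
width: 0.483
```

Request:
{"method": "send_rows", "body": {
  "increments": [
    [[-0.006, 0.04, -0.01], 0, 0.035],
    [[-0.012, 0.08, -0.01], 0, 0.035],
    [[-0.018, 0.12, -0.01], 0, 0.035],
    [[-0.024, 0.16, -0.01], 0, 0.035],
    [[-0.03, 0.2, -0.01], 0, 0.035],
    [[-0.035, 0.235, -0.01], 0, 0.035],
    [[-0.037, 0.255, -0.01], 0, 0.035],
    [[-0.037, 0.255, -0.01], 0, 0.035]
  ]
}}

```text
time: 9.5
ee_pos: [550.4, -40.9, 298.7]
orientation: [0.002, 1.0, -0.005, -0.001]
wrist_force: [0.5, -1.9, -2.7]
width: 0.483
```

Request:
{"method": "send_rows", "body": {
  "increments": [
    [[0, 0, 0], 0, 0.035],
    [[0, 0, 0], 0, 0.035],
    [[0, 0, 0], 0, 0.035]
  ]
}}

```text
time: 9.75
ee_pos: [551.6, -31.3, 299.1]
orientation: [-0.0, 1.0, 0.002, -0.0]
wrist_force: [-0.4, -0.3, -2.3]
width: 0.481
```

Run:
```python
from look import *
z=arm.get_state()["ee_pos"][2]-34
s,c,p,d,X=look("gear1",553,-34,ztop=z+18,zr=z+8)
cv2.imwrite("pics/c1.png",p[...,::-1])
```

```text
w 41.8 F [-0.4 -0.3 -2.3] t 9.75 tcp [551.6 -31.3 299.1] quat [-4.0e-04  1.0e+00  1.6e-03 -0.0e+00]
gear1 0.75 rim [ 559.  -100.1   12.9  559.4 -100.3   23.9   24.3] top pts 0 top circle 
gear1 0.66 rim [551.2 -31.3  47.8 562.3 -31.1  68.1  88. ] top pts 2502 top circle [551.5 -31.5  22.1 553.  -31.4  39.3  43.3]
```

View pics/c1.png

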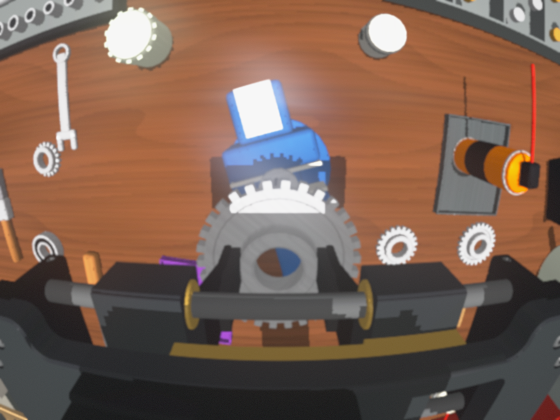

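gear1 hangs squarely in the fingers, with its bore at pixel (278,262). Letting it settle while creeping down to just above the tip.

Request:
{"method": "send_rows", "body": {
  "increments": [
    [[0.001, 0, 0.01], 0, 0.035],
    [[0.001, 0, 0.02], 0, 0.035],
    [[0.001, 0, 0.03], 0, 0.035],
    [[0.001, 0, 0.03], 0, 0.035],
    [[0.001, 0, 0.03], 0, 0.035],
    [[0.001, 0, 0.03], 0, 0.035]
  ]
}}

```text
time: 10.35
ee_pos: [552.7, -33.5, 268.8]
orientation: [-0.0, 1.0, 0.0, -0.0]
wrist_force: [-0.5, -0.3, -2.2]
width: 0.483
```

Run:
```python
from look import *
for i in range(3):
    z=arm.get_state()["ee_pos"][2]-34
    s,c,p,d,X=look("gear1",553,-34,ztop=z+18,zr=z+8)
```

```text
w 42.0 F [-0.5 -0.3 -2.2] t 10.35 tcp [552.7 -33.5 268.8] quat [-1.e-04  1.e+00  0.e+00 -1.e-04]
gear1 0.76 rim [552.2 -33.4  48.1 563.4 -33.3  68.   88.1] top pts 2480 top circle [552.6 -33.7  22.1 554.2 -33.5  39.   43.3]
w 41.8 F [-0.5 -1.3 -2.3] t 10.45 tcp [553.  -33.5 269.4] quat [ 1.e-04  1.e+00 -0.e+00  4.e-04]
gear1 0.84 rim [552.5 -33.4  48.  563.7 -33.1  68.4  88.3] top pts 2521 top circle [552.9 -33.7  22.1 554.4 -33.6  39.3  43.4]
gear1 0.59 rim [ 554.9 -106.9   13.9  557.7 -107.    20.6   28. ] top pts 0 top circle 
w 41.9 F [-0.2  0.4 -2.5] t 10.55 tcp [553.  -33.5 269.5] quat [ 1.e-04  1.e+00 -0.e+00  5.e-04]
gear1 0.83 rim [ 555.  -106.6   14.   557.5 -106.7   21.1   28.3] top pts 0 top circle 
gear1 0.67 rim [552.6 -33.4  48.2 563.8 -33.3  68.6  88.9] top pts 2542 top circle [551.8 -32.6  23.4 554.2 -33.4  39.2  44.6]
```

Aligned within 0.5 mm of (552.7,-33.9). Threading it on.

Request:
{"method": "send_rows", "body": {
  "increments": [
    [[0, 0, 0.006], 0, 0.035],
    [[0, 0, 0.012], 0, 0.035],
    [[0, 0, 0.018], 0, 0.035],
    [[0, 0, 0.024], 0, 0.035],
    [[0, 0, 0.03], 0, 0.035],
    [[0, 0, 0.03], 0, 0.035]
  ]
}}

```text
time: 11.15
ee_pos: [553.8, -32.5, 238.0]
orientation: [-0.001, 1.0, 0.0, 0.001]
wrist_force: [6.2, 3.1, -5.5]
width: 0.483
```

Request:
{"method": "send_rows", "body": {
  "increments": [
    [[0, 0, 0.01], 0, 0.035],
    [[0, 0, 0.02], 0, 0.035],
    [[0, 0, 0.03], 0, 0.035],
    [[0, 0, 0.04], 0, 0.035],
    [[0, 0, 0.045], 0, 0.035],
    [[0, 0, 0.045], 0, 0.035]
  ]
}}

```text
time: 11.65
ee_pos: [553.8, -32.4, 192.4]
orientation: [-0.001, 1.0, 0.0, 0.001]
wrist_force: [6.7, 3.4, -6.4]
width: 0.478
```

Request:
{"method": "send_rows", "body": {
  "increments": [
    [[0, 0, 0], 0, 0.035],
    [[0, 0, 0], 0, 0.035]
  ]
}}

```text
time: 11.82
ee_pos: [553.9, -32.4, 192.5]
orientation: [-0.001, 1.0, 0.0, 0.001]
wrist_force: [7.6, 3.7, -6.8]
width: 0.481
```

It is on the shaft with a small side force (+x,+y), so the true axis is about 1.5 mm further that way. Easing over, then releasing.

Request:
{"method": "send_rows", "body": {
  "increments": [
    [[0.0015, -0.001, 0], 0, 0.035],
    [[0.0015, -0.001, 0], 0, 0.035],
    [[0.0015, -0.001, 0], 0, 0.035]
  ]
}}

```text
time: 12.07
ee_pos: [554.0, -32.3, 192.7]
orientation: [-0.0, 1.0, 0.0, -0.0]
wrist_force: [4.2, 1.9, -5.5]
width: 0.486
```

Request:
{"method": "send_rows", "body": {
  "increments": [
    [[0, 0, 0], 0, 0.065],
    [[0, 0, 0], 0, 0.065],
    [[0, 0, 0], 0, 0.065],
    [[0, 0, 0], 0, 0.065],
    [[0, 0, 0], 0, 0.065],
    [[0, 0, 0], 0, 0.065]
  ]
}}

```text
time: 12.57
ee_pos: [554.0, -32.8, 194.1]
orientation: [0.0, 1.0, -0.0, -0.0]
wrist_force: [-0.2, -0.4, 0.6]
width: 0.733
```

Request:
{"method": "send_rows", "body": {
  "increments": [
    [[0, 0, -0.02], 0, 0.065],
    [[0, 0, -0.05], 0, 0.065],
    [[0, 0, -0.09], 0, 0.065],
    [[0, 0, -0.13], 0, 0.065],
    [[0, 0, -0.157], 0, 0.065],
    [[0, 0, -0.157], 0, 0.065],
    [[0, 0, -0.157], 0, 0.065],
    [[0, 0, -0.157], 0, 0.065]
  ]
}}

```text
time: 13.23
ee_pos: [553.8, -32.6, 350.2]
orientation: [0.0, 1.0, -0.0, -0.001]
wrist_force: [-0.1, 0.1, -0.6]
width: 0.748
```

Run:
```python
from look import *
s,c,p,d,X=look("gear1",553,-33,ztop=138,zr=128)
m=(d>0)&(X[...,2]>223)&(X[...,2]<232)&(abs(X[...,0]-554)<15)&(abs(X[...,1]+33)<15)
print("tip",m.sum(),circ(c,m,226,True))
np.savez("w1.npz",p=p,d=d)
t=np.load("top0.npz")
ct=arm.get_calibration("top");p,d=arm.camera("top")
for o in arm.silhouettes("top","gear1"):
    if o["p"]>.4: print("top",round(o["p"],2),np.round(o["centre"]),circ(ct,o["mask"],8))
```

```text
w 65.1 F [-0.1  0.1 -0.6] t 13.2333 tcp [553.8 -32.6 350.2] quat [ 2.e-04  1.e+00 -1.e-04 -6.e-04]
gear1 0.9 rim [555.3 -31.   48.3 556.8 -30.6  87.4  90.6] top pts 524 top circle [555.1 -31.   22.1 554.9 -31.1  40.1  41.1]
tip 229 [554.  -31.3   7.7 553.8 -31.6  13.9  14.5]
top 0.9 [316. 187.] [586.6 -41.9  50.6 582.5 -29.7  66.7 100.5]
top 0.78 [433. 234.] [ 434.7 -366.8   37.6  435.8 -366.5   69.7   72.5]
top 0.52 [186. 191.] [576.  341.3  28.2 577.9 340.8  49.4  54. ]
top 0.49 [388. 230.] [ 436.5 -239.2   14.6  437.3 -239.9   10.7   28.5]
```

gear1 is seated: its rim radius fits at z = 128. The settled shaft axis now reads (554,-31.4). Next is gear3.

Request:
{"method": "send_rows", "body": {
  "increments": [
    [[-0.013, 0.037, 0], 0, 0.062],
    [[-0.026, 0.074, 0], 0, 0.062],
    [[-0.039, 0.111, 0], 0, 0.062],
    [[-0.052, 0.148, 0.01], 0, 0.062],
    [[-0.065, 0.183, 0.02], 0, 0.062],
    [[-0.078, 0.218, 0.03], 0, 0.062],
    [[-0.091, 0.253, 0.04], 0, 0.062],
    [[-0.104, 0.288, 0.05], 0, 0.062]
  ]
}}

```text
time: 14.1
ee_pos: [448.9, -321.9, 299.7]
orientation: [-0.0, 1.0, -0.0, -0.001]
wrist_force: [0.4, 0.1, -0.7]
width: 0.712
```

Request:
{"method": "send_rows", "body": {
  "increments": [
    [[-0.012, 0.03, 0.025], 0, 0.062],
    [[-0.016, 0.045, 0.06], 0, 0.062],
    [[-0.016, 0.045, 0.1], 0, 0.062],
    [[-0.016, 0.045, 0.14], 0, 0.062],
    [[-0.016, 0.045, 0.155], 0, 0.062],
    [[-0.016, 0.045, 0.155], 0, 0.062],
    [[-0.016, 0.045, 0.155], 0, 0.062],
    [[-0.016, 0.045, 0.155], 0, 0.062]
  ]
}}

```text
time: 14.77
ee_pos: [435.2, -366.0, 147.5]
orientation: [0.001, 1.0, 0.0, 0.001]
wrist_force: [0.5, 0.4, 0.5]
width: 0.711
```

Run:
```python
from look import *
s,c,p,d,X=look("gear3",434,-366)
```

```text
w 61.9 F [0.5 0.4 0.5] t 14.7667 tcp [ 435.2 -366.   147.5] quat [8.e-04 1.e+00 2.e-04 9.e-04]
gear3 0.78 rim [ 436.2 -364.3   38.   436.3 -364.3   70.7   72.5] top pts 1200 top circle [ 435.8 -364.3   22.1  436.1 -364.2   42.5   43.1]
```

Request:
{"method": "send_rows", "body": {
  "increments": [
    [[0.001, -0.002, 0.04], 0, 0.062],
    [[0.001, -0.002, 0.08], 0, 0.062],
    [[0.001, -0.002, 0.105], 0, 0.062],
    [[0.001, -0.002, 0.116], 0, 0.062],
    [[0.001, -0.002, 0.116], 0, 0.062],
    [[0.001, -0.002, 0.116], 0, 0.062],
    [[0.001, -0.002, 0.116], 0, 0.062],
    [[0.001, -0.002, 0.116], 0, 0.035]
  ]
}}

```text
time: 15.53
ee_pos: [436.1, -364.2, 31.3]
orientation: [0.001, 1.0, -0.0, 0.001]
wrist_force: [-0.0, -0.6, 0.2]
width: 0.684
```

Request:
{"method": "send_rows", "body": {
  "increments": [
    [[0, 0, 0], 0, 0.035],
    [[0, 0, 0], 0, 0.035],
    [[0, 0, 0], 0, 0.035],
    [[0, 0, 0], 0, 0.035],
    [[0, 0, 0], 0, 0.035],
    [[0, 0, 0], 0, 0.035]
  ]
}}

```text
time: 16.03
ee_pos: [435.6, -363.7, 30.5]
orientation: [0.0, 1.0, 0.0, 0.0]
wrist_force: [-0.9, 0.6, 5.4]
width: 0.49
```

Run:
```python
from look import *
s,c,p,d,X=look("gear3",436,-364)
```

```text
w 42.6 F [-0.9  0.6  5.4] t 16.0333 tcp [ 435.6 -363.7   30.5] quat [3.e-04 1.e+00 0.e+00 3.e-04]
gear3 0.65 rim [ 440.2 -363.2   37.5  443.6 -363.6   59.7   65.5] top pts 2641 top circle [ 437.1 -363.9   22.2  438.9 -363.8   38.9   44. ]
```

Request:
{"method": "send_rows", "body": {
  "increments": [
    [[0, 0, -0.015], 0, 0.035],
    [[0, 0, -0.04], 0, 0.035],
    [[0, 0, -0.08], 0, 0.035],
    [[0, 0, -0.12], 0, 0.035],
    [[0, 0, -0.16], 0, 0.035],
    [[0, 0, -0.2], 0, 0.035],
    [[0, 0, -0.24], 0, 0.035],
    [[0, 0, -0.262], 0, 0.035]
  ]
}}

```text
time: 16.8
ee_pos: [435.9, -364.0, 296.1]
orientation: [0.002, 1.0, 0.0, 0.002]
wrist_force: [0.8, -0.6, -2.3]
width: 0.487
```

Request:
{"method": "send_rows", "body": {
  "increments": [
    [[0.013, -0.037, -0.005], 0, 0.035],
    [[0.026, -0.074, -0.005], 0, 0.035],
    [[0.039, -0.111, -0.005], 0, 0.035],
    [[0.052, -0.148, -0.005], 0, 0.035],
    [[0.065, -0.183, -0.005], 0, 0.035],
    [[0.078, -0.218, -0.005], 0, 0.035],
    [[0.091, -0.253, -0.005], 0, 0.035],
    [[0.103, -0.288, -0.005], 0, 0.035]
  ]
}}

```text
time: 17.47
ee_pos: [538.0, -73.8, 295.8]
orientation: [0.0, 1.0, -0.0, -0.001]
wrist_force: [0.8, 0.5, -2.8]
width: 0.489
```

Request:
{"method": "send_rows", "body": {
  "increments": [
    [[0.011, -0.032, 0], 0, 0.035],
    [[0.015, -0.044, 0], 0, 0.035],
    [[0.015, -0.044, 0.01], 0, 0.035],
    [[0.015, -0.044, 0.02], 0, 0.035],
    [[0.015, -0.044, 0.02], 0, 0.035],
    [[0.015, -0.044, 0.02], 0, 0.035],
    [[0.015, -0.044, 0.02], 0, 0.035],
    [[0.015, -0.044, 0.02], 0, 0.035]
  ]
}}

```text
time: 18.13
ee_pos: [553.2, -32.8, 277.1]
orientation: [0.0, 1.0, -0.001, 0.0]
wrist_force: [-0.6, 0.1, -2.4]
width: 0.49
```

Run:
```python
from look import *
z=arm.get_state()["ee_pos"][2]-30.5
s,c,p,d,X=look("gear3",553,-32,ztop=z+18,zr=z+8)
```

```text
w 42.6 F [-0.6  0.1 -2.4] t 18.1333 tcp [553.2 -32.8 277.1] quat [ 2.0e-04  1.0e+00 -1.1e-03  1.0e-04]
gear3 0.87 rim [591.2 -31.6  26.9 599.  -31.1  34.4  52.9] top pts 0 top circle 
gear3 0.72 rim [ 558.5 -103.9   13.6  559.9 -103.7   21.5   26.7] top pts 0 top circle 
gear3 0.59 rim [557.5 -32.4  37.4 561.2 -32.8  59.6  65.1] top pts 2613 top circle [554.7 -33.   22.2 556.6 -32.9  38.9  43.8]
```

Request:
{"method": "send_rows", "body": {
  "increments": [
    [[0, -0.0015, 0.005], 0, 0.035],
    [[0, -0.0015, 0.015], 0, 0.035],
    [[0, -0.0015, 0.021], 0, 0.035],
    [[0, -0.0015, 0.027], 0, 0.035],
    [[0, -0.0015, 0.033], 0, 0.035],
    [[0, -0.0015, 0.04], 0, 0.035],
    [[0, -0.0015, 0.045], 0, 0.035],
    [[0, -0.0015, 0.045], 0, 0.035]
  ]
}}

```text
time: 18.9
ee_pos: [552.6, -30.2, 230.5]
orientation: [-0.0, 1.0, -0.0, -0.001]
wrist_force: [0.0, -0.2, -1.8]
width: 0.492
```

Request:
{"method": "send_rows", "body": {
  "increments": [
    [[0, 0, 0.01], 0, 0.035],
    [[0, 0, 0.02], 0, 0.035],
    [[0, 0, 0.03], 0, 0.035],
    [[0, 0, 0.04], 0, 0.035],
    [[0, 0, 0.043], 0, 0.035],
    [[0, 0, 0.043], 0, 0.035],
    [[0, 0, 0.043], 0, 0.035]
  ]
}}

```text
time: 19.48
ee_pos: [553.1, -30.0, 188.7]
orientation: [-0.0, 1.0, -0.0, -0.0]
wrist_force: [-0.3, -0.8, -2.5]
width: 0.494
```

Request:
{"method": "send_rows", "body": {
  "increments": [
    [[0, 0, 0], 0, 0.065],
    [[0, 0, 0], 0, 0.065],
    [[0, 0, 0], 0, 0.065],
    [[0, 0, 0], 0, 0.065],
    [[0, 0, 0], 0, 0.065],
    [[0, 0, 0], 0, 0.065]
  ]
}}

```text
time: 19.98
ee_pos: [553.4, -30.0, 189.3]
orientation: [0.0, 1.0, 0.0, 0.0]
wrist_force: [0.6, -0.4, -0.0]
width: 0.736
```

Request:
{"method": "send_rows", "body": {
  "increments": [
    [[0, 0, -0.02], 0, 0.065],
    [[0, 0, -0.05], 0, 0.065],
    [[0, 0, -0.09], 0, 0.065],
    [[0, 0, -0.13], 0, 0.065],
    [[0, 0, -0.161], 0, 0.065],
    [[0, 0, -0.161], 0, 0.065],
    [[0, 0, -0.161], 0, 0.065],
    [[0, 0, -0.161], 0, 0.065]
  ]
}}

```text
time: 20.65
ee_pos: [553.0, -30.0, 349.4]
orientation: [0.0, 1.0, 0.0, -0.0]
wrist_force: [-0.4, -0.1, -0.0]
width: 0.744
```

Run:
```python
from look import *
s,c,p,d,X=look("gear3",553,-33,ztop=156,zr=146)
m=(d>0)&(X[...,2]>223)&(X[...,2]<232)&(abs(X[...,0]-554)<15)&(abs(X[...,1]+33)<15)
print("tip",m.sum(),circ(c,m,226,True))
crop(c,p,[554,-31.4,150],"pics/s2.png",[(554,-31.4,156,22),(554,-31.4,146,38),(554,-31.4,128,48)],h=70,k=4)
```

```text
w 64.7 F [-0.4 -0.1 -0. ] t 20.65 tcp [553.  -30.  349.4] quat [ 1.e-04  1.e+00  0.e+00 -4.e-04]
gear3 0.74 rim [553.9 -30.5  38.5 554.5 -30.6  69.4  70.6] top pts 584 top circle [553.8 -30.2  22.1 553.4 -30.4  40.1  41.2]
gear3 0.72 rim [559.4 -30.2  45.1 555.9 -30.3  82.   86.8] top pts 0 top circle 
tip 231 [554.1 -31.7   7.9 553.8 -31.8  14.   14.5]
```

View pics/s2.png

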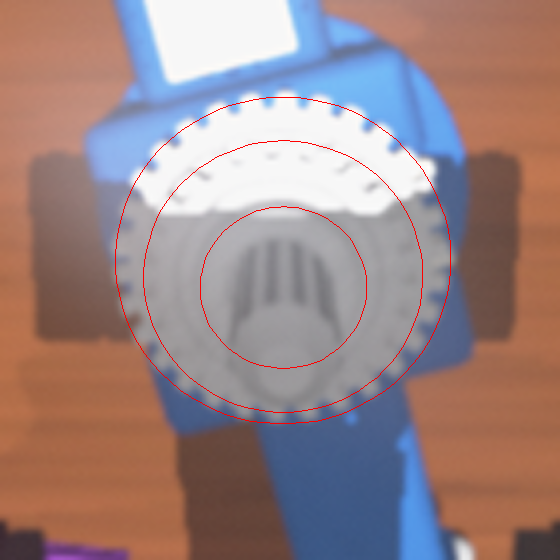

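Gears 1 and 3 are seated concentrically, and the predicted circles fit. Next is gear4.

Request:
{"method": "send_rows", "body": {
  "increments": [
    [[-0.02, 0.032, 0], 0, 0.062],
    [[-0.04, 0.064, 0], 0, 0.062],
    [[-0.06, 0.096, 0], 0, 0.062],
    [[-0.08, 0.128, 0.01], 0, 0.062],
    [[-0.1, 0.156, 0.025], 0, 0.062],
    [[-0.117, 0.183, 0.045], 0, 0.062],
    [[-0.117, 0.183, 0.085], 0, 0.062],
    [[-0.117, 0.183, 0.125], 0, 0.062]
  ]
}}

```text
time: 21.42
ee_pos: [434.7, -215.6, 223.5]
orientation: [0.001, 1.0, -0.003, 0.0]
wrist_force: [0.5, -0.5, -0.7]
width: 0.711
```

Request:
{"method": "send_rows", "body": {
  "increments": [
    [[0, 0, 0.04], 0, 0.062],
    [[0, 0, 0.075], 0, 0.062],
    [[0, 0, 0.08], 0, 0.062],
    [[0, 0, 0.08], 0, 0.062],
    [[0, 0, 0.08], 0, 0.062],
    [[0, 0, 0.08], 0, 0.062]
  ]
}}

```text
time: 21.92
ee_pos: [437.8, -213.7, 147.3]
orientation: [0.001, 1.0, 0.0, 0.002]
wrist_force: [0.3, -0.0, -0.3]
width: 0.714
```

Run:
```python
from look import *
s,c,p,d,X=look("gear4",436,-213)
```

```text
w 62.2 F [ 0.3 -0.  -0.3] t 21.9167 tcp [ 437.8 -213.7  147.3] quat [1.0e-03 1.0e+00 1.0e-04 1.7e-03]
gear4 0.78 rim [ 437.4 -212.6   33.1  437.5 -212.7   60.8   62.4] top pts 1175 top circle [ 437.  -212.8   22.1  437.3 -212.8   42.6   43. ]
```

Request:
{"method": "send_rows", "body": {
  "increments": [
    [[0.001, -0.001, 0.04], 0, 0.062],
    [[0.001, -0.001, 0.08], 0, 0.062],
    [[0.001, -0.001, 0.105], 0, 0.062],
    [[0.001, -0.001, 0.115], 0, 0.062],
    [[0.001, -0.001, 0.115], 0, 0.062],
    [[0.001, -0.001, 0.115], 0, 0.062],
    [[0.001, -0.001, 0.115], 0, 0.062],
    [[0.001, -0.001, 0.115], 0, 0.035]
  ]
}}

```text
time: 22.68
ee_pos: [438.2, -212.6, 31.2]
orientation: [0.001, 1.0, -0.0, 0.001]
wrist_force: [-0.6, -0.1, 0.2]
width: 0.686
```

Request:
{"method": "send_rows", "body": {
  "increments": [
    [[0, 0, 0], 0, 0.035],
    [[0, 0, 0], 0, 0.035],
    [[0, 0, 0], 0, 0.035],
    [[0, 0, 0], 0, 0.035],
    [[0, 0, 0], 0, 0.035],
    [[0, 0, 0], 0, 0.035]
  ]
}}

```text
time: 23.18
ee_pos: [437.6, -212.2, 30.5]
orientation: [0.0, 1.0, -0.0, 0.0]
wrist_force: [-0.4, 0.1, 6.0]
width: 0.482
```

Run:
```python
from look import *
s,c,p,d,X=look("gear4",437,-213)
```

```text
w 42.0 F [-0.4  0.1  6. ] t 23.1833 tcp [ 437.6 -212.2   30.5] quat [ 2.e-04  1.e+00 -0.e+00  4.e-04]
```

Request:
{"method": "send_rows", "body": {
  "increments": [
    [[0, 0, -0.015], 0, 0.035],
    [[0, 0, -0.04], 0, 0.035],
    [[0, 0, -0.08], 0, 0.035],
    [[0, 0, -0.12], 0, 0.035],
    [[0, 0, -0.16], 0, 0.035],
    [[0, 0, -0.2], 0, 0.035],
    [[0, 0, -0.24], 0, 0.035],
    [[0, 0, -0.262], 0, 0.035]
  ]
}}

```text
time: 23.95
ee_pos: [438.1, -212.4, 296.2]
orientation: [0.002, 1.0, -0.0, 0.002]
wrist_force: [0.8, -0.1, -0.3]
width: 0.486
```

Request:
{"method": "send_rows", "body": {
  "increments": [
    [[0.02, -0.032, 0], 0, 0.035],
    [[0.04, -0.064, 0], 0, 0.035],
    [[0.06, -0.096, 0], 0, 0.035],
    [[0.08, -0.128, 0], 0, 0.035],
    [[0.1, -0.16, 0], 0, 0.035],
    [[0.116, -0.181, 0], 0, 0.035],
    [[0.116, -0.181, 0], 0, 0.035],
    [[0.116, -0.181, 0], 0, 0.035]
  ]
}}

```text
time: 24.62
ee_pos: [553.1, -29.2, 290.8]
orientation: [-0.0, 1.0, 0.002, -0.001]
wrist_force: [-0.2, -0.7, -1.4]
width: 0.485
```

Request:
{"method": "send_rows", "body": {
  "increments": [
    [[0, 0, 0.008], 0, 0.035],
    [[0, 0, 0.016], 0, 0.035],
    [[0, 0, 0.02], 0, 0.035],
    [[0, 0, 0.02], 0, 0.035],
    [[0, 0, 0.02], 0, 0.035],
    [[0, 0, 0.02], 0, 0.035]
  ]
}}

```text
time: 25.12
ee_pos: [553.2, -31.5, 272.1]
orientation: [0.0, 1.0, -0.0, 0.0]
wrist_force: [0.1, -0.3, -0.3]
width: 0.483
```

Run:
```python
from look import *
z=arm.get_state()["ee_pos"][2]-30.5
for L in("gear4","gear5"): s,c,p,d,X=look(L,553,-32,ztop=z+18,zr=z+8)
M=(d>0)&(abs(X[...,2]-z-18)<3)&(abs(X[...,0]-554)<26)&(abs(X[...,1]+32)<21)
print(M.sum(),circ(c,M,z+18,True))
```

```text
w 42.0 F [ 0.1 -0.3 -0.3] t 25.1167 tcp [553.2 -31.5 272.1] quat [ 2.e-04  1.e+00 -5.e-04  2.e-04]
gear4 0.86 rim [556.1 -32.   32.1 558.2 -31.6  55.4  57. ] top pts 2575 top circle [554.  -31.7  22.2 556.1 -31.7  38.4  44.1]
gear4 0.66 rim [590.6 -31.1  27.6 588.7 -30.9  50.1  52.5] top pts 0 top circle 
gear4 0.65 rim [586.5 -30.7  23.1 592.1 -30.8  31.6  44.2] top pts 0 top circle 
w 41.8 F [-0.1  0.1 -1.8] t 25.2167 tcp [553.4 -31.2 272.4] quat [ 2.e-04  1.e+00 -2.e-04  4.e-04]
gear5 0.93 rim [556.2 -31.2  31.6 558.5 -31.5  54.5  55.9] top pts 2497 top circle [554.1 -31.4  22.3 556.4 -31.4  38.1  44. ]
gear5 0.7 rim [590.3 -30.8  27.5 587.9 -30.7  50.2  53.6] top pts 0 top circle 
2492 [553.5 -32.3  22.9 555.9 -31.8  38.2  44.4]
```

Request:
{"method": "send_rows", "body": {
  "increments": [
    [[0, 0, 0.01], 0, 0.035],
    [[0, 0, 0.016], 0, 0.035],
    [[0, 0, 0.022], 0, 0.035],
    [[0, 0, 0.028], 0, 0.035],
    [[0, 0, 0.034], 0, 0.035],
    [[0, 0, 0.042], 0, 0.035],
    [[0, 0, 0.042], 0, 0.035]
  ]
}}

```text
time: 25.9
ee_pos: [552.8, -31.1, 228.1]
orientation: [-0.0, 1.0, 0.0, -0.001]
wrist_force: [-0.6, 0.6, -1.6]
width: 0.483
```

Request:
{"method": "send_rows", "body": {
  "increments": [
    [[0, 0, 0.01], 0, 0.035],
    [[0, 0, 0.02], 0, 0.035],
    [[0, 0, 0.03], 0, 0.035],
    [[0, 0, 0.038], 0, 0.035],
    [[0, 0, 0.041], 0, 0.035],
    [[0, 0, 0.041], 0, 0.035],
    [[0, 0, 0.041], 0, 0.035]
  ]
}}

```text
time: 26.48
ee_pos: [553.0, -30.9, 188.8]
orientation: [-0.0, 1.0, 0.0, -0.0]
wrist_force: [1.3, 0.4, -1.3]
width: 0.481
```

Request:
{"method": "send_rows", "body": {
  "increments": [
    [[0, 0, 0], 0, 0.065],
    [[0, 0, 0], 0, 0.065],
    [[0, 0, 0], 0, 0.065],
    [[0, 0, 0], 0, 0.065],
    [[0, 0, 0], 0, 0.065],
    [[0, 0, 0], 0, 0.065]
  ]
}}

```text
time: 26.98
ee_pos: [553.3, -31.0, 189.2]
orientation: [0.0, 1.0, 0.0, 0.0]
wrist_force: [-0.3, -0.2, 0.7]
width: 0.733
```

Request:
{"method": "send_rows", "body": {
  "increments": [
    [[0, 0, -0.02], 0, 0.065],
    [[0, 0, -0.05], 0, 0.065],
    [[0, 0, -0.09], 0, 0.065],
    [[0, 0, -0.13], 0, 0.065],
    [[0, 0, -0.161], 0, 0.065],
    [[0, 0, -0.161], 0, 0.065],
    [[0, 0, -0.161], 0, 0.065],
    [[0, 0, -0.161], 0, 0.065]
  ]
}}

```text
time: 27.65
ee_pos: [552.9, -31.0, 349.3]
orientation: [0.0, 1.0, -0.0, -0.0]
wrist_force: [-0.0, -0.6, -0.3]
width: 0.751
```

Run:
```python
from look import *
s,c,p,d,X=look("gear4",553,-33,ztop=174,zr=164)
m=(d>0)&(X[...,2]>223)&(X[...,2]<232)&(abs(X[...,0]-554)<15)&(abs(X[...,1]+33)<15)
print("tip",m.sum(),circ(c,m,226,True))
# bench look for gear5 and bearing
for L,z in(("gear5",8),("bearing",20)):
    for o in arm.silhouettes("wrist",L): print(L,round(o["p"],2),np.round(o["centre"]),circ(c,o["mask"],z,True))
```

```text
w 65.4 F [-0.  -0.6 -0.3] t 27.65 tcp [552.9 -31.  349.3] quat [ 1.e-04  1.e+00 -0.e+00 -4.e-04]
gear4 0.96 rim [552.6 -31.7  33.9 553.4 -31.1  61.   61.4] top pts 671 top circle [552.9 -31.1  22.1 552.5 -31.2  40.   41.5]
gear4 0.85 rim [563.7 -30.9  43.6 561.3 -30.8  78.2  80.9] top pts 0 top circle 
gear4 0.58 rim [570.  -30.4  33.3 565.6 -31.   49.3  60.2] top pts 0 top circle 
tip 238 [554.3 -31.8   8.1 554.  -31.8  14.1  15. ]
gear5 0.96 [275. 179.] [512.4 -32.   50.2 513.6 -31.2  90.3  90.8]
gear5 0.85 [276. 154.] [528.8 -30.8  64.5 525.2 -30.7 115.7 119.6]
gear5 0.68 [ 69. 153.] [579.1 342.3  30.5 579.9 342.5  54.7  57.9]
gear5 0.58 [269. 160.] [538.1 -30.1  49.2 531.7 -31.   72.9  89.1]
bearing 0.85 [ 63. 238.] [423.8 370.1  38.2 425.2 370.5  60.9  75.5]
bearing 0.31 [281. 181.] [434.  -50.4  98.4 440.9 -61.4  87.5 194.1]
```

gear4 is seated. Now gear5; I'll check its clearance to the spanner while hovering.

Request:
{"method": "send_rows", "body": {
  "increments": [
    [[0.003, -0.041, 0], 0, 0.058],
    [[0.006, -0.082, 0], 0, 0.058],
    [[0.009, -0.123, 0], 0, 0.058],
    [[0.012, -0.164, 0.005], 0, 0.058],
    [[0.015, -0.204, 0.01], 0, 0.058],
    [[0.018, -0.244, 0.015], 0, 0.058],
    [[0.021, -0.284, 0.025], 0, 0.058],
    [[0.023, -0.322, 0.035], 0, 0.058]
  ]
}}

```text
time: 28.52
ee_pos: [576.0, 293.0, 313.8]
orientation: [0.0, 1.0, 0.0, -0.0]
wrist_force: [-0.2, -1.0, -1.2]
width: 0.669
```

Request:
{"method": "send_rows", "body": {
  "increments": [
    [[0.001, -0.03, 0.025], 0, 0.058],
    [[0.002, -0.05, 0.055], 0, 0.058],
    [[0.002, -0.05, 0.095], 0, 0.058],
    [[0.002, -0.05, 0.135], 0, 0.058],
    [[0.002, -0.05, 0.169], 0, 0.058],
    [[0.002, -0.05, 0.169], 0, 0.058],
    [[0.002, -0.05, 0.169], 0, 0.058],
    [[0.002, -0.05, 0.169], 0, 0.058]
  ]
}}

```text
time: 29.18
ee_pos: [579.0, 341.7, 147.9]
orientation: [-0.001, 1.0, -0.0, 0.001]
wrist_force: [-0.3, 0.7, -0.2]
width: 0.665
```

Run:
```python
from look import *
s,c,p,d,X=look("gear5",578,342)
for o in arm.silhouettes("wrist","spanner"):
    q=X[o["mask"]&(d>0)]; 
    k=np.argsort(np.hypot(q[:,0]-578,q[:,1]-342))[:5]
    print("spanner",round(o["p"],2),"z",np.percentile(q[:,2],[50,95]).round(1),"nearest",q[k].round(0).tolist())
```

```text
w 57.8 F [-0.3  0.7 -0.2] t 29.1833 tcp [579.  341.7 147.9] quat [-8.e-04  1.e+00 -1.e-04  8.e-04]
gear5 0.72 rim [580.4 344.2  29.2 580.  344.   53.9  55.4] top pts 1213 top circle [580.  343.9  22.2 580.2 344.   42.6  43.2]
spanner 0.7 z [7.1 8.6] nearest [[593.0, 315.0, 7.0], [592.0, 314.0, 7.0], [594.0, 315.0, 6.0], [595.0, 316.0, 5.0], [593.0, 314.0, 6.0]]
spanner 0.38 z [14.  29.7] nearest [[558.0, 40.0, 7.0], [553.0, 40.0, 12.0], [553.0, 40.0, 4.0], [557.0, 39.0, 12.0], [552.0, 40.0, 6.0]]
```

Request:
{"method": "send_rows", "body": {
  "increments": [
    [[0.001, -0.002, 0.04], 0, 0.058],
    [[0.001, -0.002, 0.08], 0, 0.058],
    [[0.001, -0.002, 0.103], 0, 0.058],
    [[0.001, -0.002, 0.113], 0, 0.058],
    [[0.001, -0.002, 0.113], 0, 0.058],
    [[0.001, -0.002, 0.113], 0, 0.058],
    [[0.001, -0.002, 0.113], 0, 0.058],
    [[0.001, -0.002, 0.113], 0, 0.035]
  ]
}}

```text
time: 30.0
ee_pos: [580.5, 343.9, 35.4]
orientation: [-0.001, 1.0, -0.0, 0.002]
wrist_force: [-0.2, 0.7, 0.6]
width: 0.642
```

Request:
{"method": "send_rows", "body": {
  "increments": [
    [[0, 0, 0], 0, 0.035],
    [[0, 0, 0], 0, 0.035],
    [[0, 0, 0], 0, 0.035],
    [[0, 0, 0], 0, 0.035],
    [[0, 0, 0], 0, 0.035],
    [[0, 0, 0], 0, 0.035]
  ]
}}

```text
time: 30.5
ee_pos: [579.7, 343.5, 34.0]
orientation: [-0.0, 1.0, 0.0, 0.001]
wrist_force: [0.2, -0.1, 6.1]
width: 0.48
```

Run:
```python
from look import *
s,c,p,d,X=look("gear5",580,344)
```

```text
w 41.8 F [ 0.2 -0.1  6.1] t 30.5 tcp [579.7 343.5  34. ] quat [-4.e-04  1.e+00  0.e+00  6.e-04]
gear5 0.96 rim [581.3 343.1  28.4 581.8 343.3  48.9  53.3] top pts 2680 top circle [581.1 343.6  22.2 582.2 343.4  41.   42.8]
```

Request:
{"method": "send_rows", "body": {
  "increments": [
    [[0, 0, -0.015], 0, 0.035],
    [[0, 0, -0.04], 0, 0.035],
    [[0, 0, -0.08], 0, 0.035],
    [[0, 0, -0.12], 0, 0.035],
    [[0, 0, -0.16], 0, 0.035],
    [[0, 0, -0.2], 0, 0.035],
    [[0, 0, -0.24], 0, 0.035],
    [[0, 0, -0.262], 0, 0.035]
  ]
}}

```text
time: 31.27
ee_pos: [579.5, 343.8, 300.8]
orientation: [-0.001, 1.0, 0.0, 0.002]
wrist_force: [0.4, 0.7, -1.3]
width: 0.481
```

Request:
{"method": "send_rows", "body": {
  "increments": [
    [[-0.003, 0.041, 0], 0, 0.035],
    [[-0.006, 0.082, 0], 0, 0.035],
    [[-0.009, 0.123, 0], 0, 0.035],
    [[-0.012, 0.164, 0], 0, 0.035],
    [[-0.015, 0.204, 0], 0, 0.035],
    [[-0.018, 0.244, 0], 0, 0.035],
    [[-0.021, 0.284, 0], 0, 0.035],
    [[-0.023, 0.32, 0], 0, 0.035]
  ]
}}

```text
time: 31.93
ee_pos: [555.0, 20.2, 295.2]
orientation: [0.001, 1.0, -0.001, -0.0]
wrist_force: [1.4, 0.5, -1.4]
width: 0.475
```

Request:
{"method": "send_rows", "body": {
  "increments": [
    [[-0.002, 0.035, 0], 0, 0.035],
    [[-0.003, 0.055, 0], 0, 0.035],
    [[-0.003, 0.055, 0], 0, 0.035],
    [[-0.003, 0.055, 0.01], 0, 0.035],
    [[-0.003, 0.055, 0.02], 0, 0.035],
    [[-0.003, 0.055, 0.02], 0, 0.035],
    [[-0.003, 0.055, 0.02], 0, 0.035],
    [[-0.003, 0.055, 0.02], 0, 0.035]
  ]
}}

```text
time: 32.6
ee_pos: [553.1, -30.5, 274.7]
orientation: [-0.0, 1.0, 0.001, -0.0]
wrist_force: [0.1, -0.5, -1.4]
width: 0.48
```

Run:
```python
from look import *
z=arm.get_state()["ee_pos"][2]-34
s,c,p,d,X=look("gear5",553,-32,ztop=z+18,zr=z+8)
s,c,p,d,X=look("gear5",553,-32,ztop=z+18,zr=z+8)
```

```text
w 41.8 F [ 0.1 -0.5 -1.4] t 32.6 tcp [553.1 -30.5 274.7] quat [-2.0e-04  1.0e+00  1.3e-03 -3.0e-04]
gear5 0.83 rim [554.6 -30.8  29.  555.1 -30.6  50.2  54. ] top pts 2724 top circle [554.4 -30.4  22.3 555.5 -30.6  41.1  43.2]
gear5 0.77 rim [589.9 -30.6  27.9 587.7 -30.4  50.5  53.4] top pts 0 top circle 
gear5 0.75 rim [588.2 -29.3  23.2 583.5 -30.2  43.3  46. ] top pts 0 top circle 
gear5 0.57 rim [581.4 -31.   21.8 587.2 -30.9  28.6  41.2] top pts 0 top circle 
w 42.1 F [-0.6 -0.3 -2.3] t 32.7 tcp [553.4 -31.1 275.2] quat [-0.e+00  1.e+00  8.e-04  2.e-04]
gear5 0.97 rim [590.  -30.7  27.8 587.8 -30.7  50.5  53.5] top pts 0 top circle 
gear5 0.82 rim [554.6 -31.7  28.9 555.3 -31.1  50.6  54. ] top pts 2761 top circle [554.8 -31.   22.5 555.7 -31.1  41.3  43.2]
gear5 0.68 rim [581.4 -31.1  21.9 587.2 -31.   28.5  41.2] top pts 0 top circle 
gear5 0.64 rim [593.8 -30.1  21.6 590.8 -30.1  31.7  38.9] top pts 0 top circle
```

Request:
{"method": "send_rows", "body": {
  "increments": [
    [[0, 0, 0.01], 0, 0.035],
    [[0, 0, 0.016], 0, 0.035],
    [[0, 0, 0.022], 0, 0.035],
    [[0, 0, 0.028], 0, 0.035],
    [[0, 0, 0.034], 0, 0.035],
    [[0, 0, 0.042], 0, 0.035],
    [[0, 0, 0.042], 0, 0.035]
  ]
}}

```text
time: 33.38
ee_pos: [552.3, -32.1, 231.0]
orientation: [-0.0, 1.0, 0.0, -0.001]
wrist_force: [-1.1, 0.2, -1.6]
width: 0.478
```

Request:
{"method": "send_rows", "body": {
  "increments": [
    [[0, 0, 0.01], 0, 0.035],
    [[0, 0, 0.02], 0, 0.035],
    [[0, 0, 0.023], 0, 0.035],
    [[0, 0, 0.023], 0, 0.035],
    [[0, 0, 0.023], 0, 0.035]
  ]
}}

```text
time: 33.8
ee_pos: [553.2, -31.9, 209.8]
orientation: [-0.0, 1.0, 0.0, -0.0]
wrist_force: [0.4, -0.4, -1.4]
width: 0.481
```

Request:
{"method": "send_rows", "body": {
  "increments": [
    [[0, 0, 0], 0, 0.065],
    [[0, 0, 0], 0, 0.065],
    [[0, 0, 0], 0, 0.065],
    [[0, 0, 0], 0, 0.065],
    [[0, 0, 0], 0, 0.065],
    [[0, 0, 0], 0, 0.065]
  ]
}}

```text
time: 34.3
ee_pos: [553.3, -32.0, 210.2]
orientation: [0.0, 1.0, -0.0, 0.0]
wrist_force: [0.4, 0.4, 0.8]
width: 0.737
```

Request:
{"method": "send_rows", "body": {
  "increments": [
    [[0, 0, -0.02], 0, 0.065],
    [[0, 0, -0.05], 0, 0.065],
    [[0, 0, -0.09], 0, 0.065],
    [[0, 0, -0.13], 0, 0.07],
    [[0, 0, -0.14], 0, 0.076],
    [[0, 0, -0.14], 0, 0.076],
    [[0, 0, -0.14], 0, 0.076],
    [[0, 0, -0.14], 0, 0.076]
  ]
}}

```text
time: 34.97
ee_pos: [552.6, -32.1, 348.4]
orientation: [-0.0, 1.0, -0.0, -0.001]
wrist_force: [-0.8, 0.4, 0.3]
width: 0.868
```

Run:
```python
from look import *
s,c,p,d,X=look("gear5",553,-33,ztop=192,zr=182)
m=(d>0)&(X[...,2]>223)&(X[...,2]<232)&(abs(X[...,0]-554)<15)&(abs(X[...,1]+33)<15)
print("tip",m.sum(),circ(c,m,226,True))
for o in arm.silhouettes("wrist","bearing"): print(round(o["p"],2),np.round(o["centre"]),circ(c,o["mask"],20,True))
```

```text
w 75.6 F [-0.8  0.4  0.3] t 34.9667 tcp [552.6 -32.1 348.4] quat [-0.      1.     -0.     -0.0011]
gear5 0.96 rim [571.5 -15.4  21.6 572.7 -14.1  13.3  37.6] top pts 0 top circle 
gear5 0.85 rim [567.1 -30.6  40.6 564.4 -30.5  74.4  77.3] top pts 0 top circle 
gear5 0.68 rim [574.2 -30.   30.9 569.8 -30.2  47.8  56.1] top pts 0 top circle 
gear5 0.58 rim [554.  -32.5  28.6 553.9 -32.4  50.1  52.2] top pts 816 top circle [553.7 -32.4  22.1 553.1 -32.3  39.8  41.8]
tip 235 [554.1 -32.1   7.9 553.9 -31.7  14.1  14.4]
0.88 [ 60. 238.] [425.5 370.8  38.3 424.6 370.8  60.4  75.2]
```

gear5 is seated. Now the bearing at about (419,374).

Request:
{"method": "send_rows", "body": {
  "increments": [
    [[-0.013, -0.039, 0], 0, 0.077],
    [[-0.026, -0.078, 0], 0, 0.077],
    [[-0.039, -0.117, 0], 0, 0.077],
    [[-0.052, -0.156, 0.005], 0, 0.077],
    [[-0.065, -0.195, 0.01], 0, 0.077],
    [[-0.078, -0.234, 0.015], 0, 0.077],
    [[-0.09, -0.272, 0.02], 0, 0.077],
    [[-0.102, -0.31, 0.025], 0, 0.077]
  ]
}}

```text
time: 35.78
ee_pos: [449.9, 279.4, 324.1]
orientation: [0.001, 1.0, -0.0, -0.0]
wrist_force: [1.0, -0.2, -0.1]
width: 0.886
```

Request:
{"method": "send_rows", "body": {
  "increments": [
    [[-0.012, -0.035, 0.02], 0, 0.077],
    [[-0.024, -0.07, 0.035], 0, 0.077],
    [[-0.032, -0.096, 0.06], 0, 0.077],
    [[-0.032, -0.096, 0.1], 0, 0.077],
    [[-0.032, -0.096, 0.14], 0, 0.077],
    [[-0.032, -0.096, 0.173], 0, 0.077],
    [[-0.032, -0.096, 0.173], 0, 0.077],
    [[-0.032, -0.096, 0.173], 0, 0.077]
  ]
}}

```text
time: 36.45
ee_pos: [418.0, 373.1, 150.4]
orientation: [0.001, 1.0, 0.0, -0.002]
wrist_force: [-0.0, 0.9, 0.4]
width: 0.885
```

Run:
```python
from look import *
s,c,p,d,X=look("bearing",420,374,ztop=20,zr=20)
print(s["qpos"].round(2))
crop(c,p,[419,373,20],"pics/b.png",[(419,373,20,31),(419,373,20,13.5)],h=75,k=4)
```

```text
w 77.0 F [-0.   0.9  0.4] t 36.45 tcp [418.  373.1 150.4] quat [ 1.1e-03  1.0e+00  3.0e-04 -2.0e-03]
bearing 0.79 rim [422.8 378.5  31.6 422.7 378.5  59.9  62.5] top pts 2983 top circle [421.6 378.7  30.8 421.7 378.5  59.9  60.1]
[ 0.07  0.36 -1.    1.76  0.32  1.2  -2.59]
```

View pics/b.png

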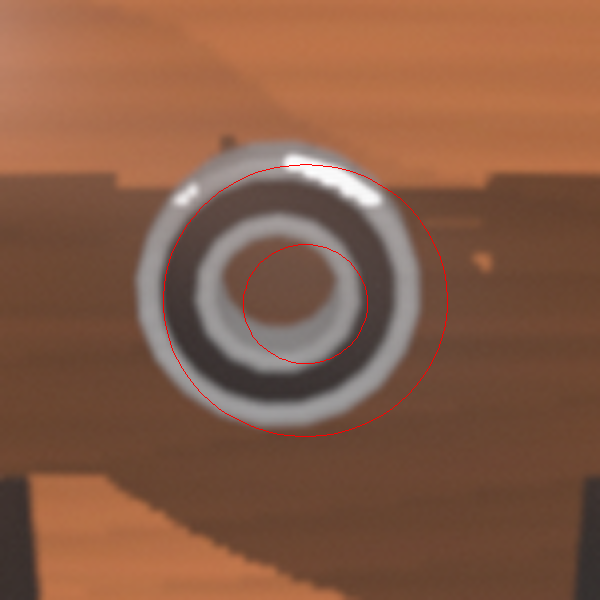

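The bearing, with its black seal ring, is confirmed at (421.8,378.6). Joint 7 is near its limit, so I'll turn by -10° during the descent.

Request:
{"method": "send_rows", "body": {
  "increments": [
    [[0.0035, -0.0055, 0.02], -6, 0.078],
    [[0.0035, -0.0055, 0.05], -10, 0.078],
    [[0.0035, -0.0055, 0.08], -10, 0.078],
    [[0.0035, -0.0055, 0.105], -10, 0.078],
    [[0.0035, -0.0055, 0.122], -10, 0.078],
    [[0.0035, -0.0055, 0.124], -10, 0.078],
    [[0.0035, -0.0055, 0.124], -10, 0.078],
    [[0.0035, -0.0055, 0.124], -10, 0.078]
  ]
}}

```text
time: 37.22
ee_pos: [424.3, 380.9, 30.4]
orientation: [-0.001, 0.996, 0.087, 0.002]
wrist_force: [-0.2, 0.2, -0.3]
width: 0.895
```

Request:
{"method": "send_rows", "body": {
  "increments": [
    [[0, 0, 0], 0, 0.05],
    [[0, 0, 0], 0, 0.05],
    [[0, 0, 0], 0, 0.05],
    [[0, 0, 0], 0, 0.05],
    [[0, 0, 0], 0, 0.05],
    [[0, 0, 0], 0, 0.05],
    [[0, 0, 0], 0, 0.05]
  ]
}}

```text
time: 37.8
ee_pos: [423.4, 379.7, 29.0]
orientation: [0.0, 0.996, 0.087, 0.001]
wrist_force: [-1.0, -1.1, 6.0]
width: 0.704
```

Run:
```python
from look import *
s,c,p,d,X=look("bearing",422,378,ztop=20,zr=20)
print(s["qpos"].round(2))
```

```text
w 61.3 F [-1.  -1.1  6. ] t 37.8 tcp [423.4 379.7  29. ] quat [1.000e-04 9.962e-01 8.710e-02 7.000e-04]
bearing 0.72 rim [425.7 379.6  32.2 431.4 381.   49.2  64.5] top pts 5463 top circle [422.2 379.5  31.  429.3 380.7  43.8  61.8]
[-0.02  0.53 -0.93  1.85  0.5   1.01 -2.55]
```

Request:
{"method": "send_rows", "body": {
  "increments": [
    [[0, 0, -0.015], 0, 0.05],
    [[0, 0, -0.04], 0, 0.05],
    [[0, 0, -0.08], 0, 0.05],
    [[0, 0, -0.12], 0, 0.05],
    [[0, 0, -0.16], 0, 0.05],
    [[0, 0, -0.2], 0, 0.05],
    [[0, 0, -0.24], 0, 0.05],
    [[0, 0, -0.265], 0, 0.05]
  ]
}}

```text
time: 38.57
ee_pos: [422.4, 380.7, 297.8]
orientation: [-0.001, 0.996, 0.088, 0.002]
wrist_force: [1.1, 1.3, -2.1]
width: 0.706
```

Request:
{"method": "send_rows", "body": {
  "increments": [
    [[0.005, 0.04, 0], 0, 0.05],
    [[0.01, 0.08, 0], 0, 0.05],
    [[0.016, 0.12, 0], 0, 0.05],
    [[0.021, 0.16, 0], 2, 0.05],
    [[0.026, 0.2, 0], 4, 0.05],
    [[0.031, 0.24, 0], 6, 0.05],
    [[0.037, 0.28, 0], 8, 0.05],
    [[0.042, 0.32, 0], 10, 0.05]
  ]
}}

```text
time: 39.23
ee_pos: [519.4, 70.1, 293.5]
orientation: [0.0, 1.0, -0.0, 0.0]
wrist_force: [1.0, 0.1, -2.1]
width: 0.71
```

Request:
{"method": "send_rows", "body": {
  "increments": [
    [[0.012, 0.036, 0], 0, 0.05],
    [[0.023, 0.07, 0], 0, 0.05],
    [[0.034, 0.103, 0], 0, 0.05],
    [[0.034, 0.103, 0], 0, 0.05],
    [[0.034, 0.103, 0.01], 0, 0.05],
    [[0.034, 0.103, 0.02], 0, 0.05],
    [[0.034, 0.103, 0.02], 0, 0.05],
    [[0.034, 0.103, 0.02], 0, 0.05]
  ]
}}

```text
time: 39.9
ee_pos: [552.6, -29.5, 272.0]
orientation: [-0.0, 1.0, 0.002, -0.001]
wrist_force: [0.6, -0.8, -2.1]
width: 0.71
```

Request:
{"method": "send_rows", "body": {
  "increments": [
    [[0, 0, 0], 0, 0.05],
    [[0, 0, 0], 0, 0.05],
    [[0, 0, 0], 0, 0.05]
  ]
}}

```text
time: 40.15
ee_pos: [553.8, -30.8, 273.4]
orientation: [0.0, 1.0, 0.0, 0.0]
wrist_force: [0.5, -0.4, -1.9]
width: 0.707
```

Run:
```python
from look import *
z=arm.get_state()["ee_pos"][2]-29
for i in 1,2: s,c,p,d,X=look("bearing",554,-32,ztop=z+20,zr=z+20)
```

```text
w 61.5 F [ 0.5 -0.4 -1.9] t 40.15 tcp [553.8 -30.8 273.4] quat [2.e-04 1.e+00 5.e-04 4.e-04]
bearing 0.71 rim [555.7 -30.9  32.2 561.8 -30.7  49.1  64.1] top pts 5465 top circle [552.7 -30.7  30.9 559.9 -30.8  43.4  62. ]
bearing 0.46 rim [598.1 -30.3  15.1 598.9 -29.9  12.6  26.4] top pts 0 top circle 
w 61.3 F [-0.3 -1.  -2. ] t 40.25 tcp [553.8 -31.1 273.3] quat [1.e-04 1.e+00 2.e-04 3.e-04]
bearing 0.58 rim [556.1 -31.4  31.6 562.1 -31.2  48.1  63.2] top pts 5273 top circle [553.1 -31.3  30.5 559.9 -31.3  44.   60.6]
```

Request:
{"method": "send_rows", "body": {
  "increments": [
    [[0.001, 0, 0.008], 0, 0.05],
    [[0.001, 0, 0.016], 0, 0.05],
    [[0.001, 0, 0.022], 0, 0.05],
    [[0.001, 0, 0.028], 0, 0.05],
    [[0.001, 0, 0.034], 0, 0.05],
    [[0.001, 0, 0.04], 0, 0.05],
    [[0.001, 0, 0.04], 0, 0.05]
  ]
}}

```text
time: 40.93
ee_pos: [554.5, -31.3, 231.6]
orientation: [-0.0, 1.0, 0.0, -0.0]
wrist_force: [1.3, -0.1, -2.3]
width: 0.708
```

Request:
{"method": "send_rows", "body": {
  "increments": [
    [[0, 0, 0.006], 0, 0.05],
    [[0, 0, 0.011], 0, 0.05],
    [[0, 0, 0.011], 0, 0.05],
    [[0, 0, 0.011], 0, 0.05]
  ]
}}

```text
time: 41.27
ee_pos: [554.5, -31.3, 221.7]
orientation: [0.0, 1.0, 0.0, -0.0]
wrist_force: [-0.2, 0.3, -2.6]
width: 0.707
```

Request:
{"method": "send_rows", "body": {
  "increments": [
    [[0, 0, 0], 0, 0.08],
    [[0, 0, 0], 0, 0.08],
    [[0, 0, 0], 0, 0.08],
    [[0, 0, 0], 0, 0.08],
    [[0, 0, 0], 0, 0.08],
    [[0, 0, 0], 0, 0.08]
  ]
}}

```text
time: 41.77
ee_pos: [554.7, -31.3, 222.2]
orientation: [0.0, 1.0, 0.0, 0.0]
wrist_force: [0.8, -0.9, 0.9]
width: 0.913
```

Request:
{"method": "send_rows", "body": {
  "increments": [
    [[0, 0, -0.01], 0, 0.08],
    [[0, 0, -0.03], 0, 0.08],
    [[0, 0, -0.06], 0, 0.08],
    [[0, 0, -0.1], 0, 0.08],
    [[0, 0, -0.13], 0, 0.08],
    [[0, 0, -0.13], 0, 0.08],
    [[0, 0, -0.13], 0, 0.08],
    [[0, 0, -0.13], 0, 0.08]
  ]
}}

```text
time: 42.43
ee_pos: [554.5, -31.4, 352.0]
orientation: [0.0, 1.0, -0.0, -0.0]
wrist_force: [0.7, 0.3, -0.2]
width: 0.918
```

Run:
```python
from look import *
s,c,p,d,X=look("bearing",553,-33,ztop=212,zr=212)
for o in arm.silhouettes("wrist","bearing"): print(round(o["p"],2),np.round(o["centre"]))
m=(d>0)&(X[...,2]>223)&(X[...,2]<232)&(abs(X[...,0]-554)<15)&(abs(X[...,1]+33)<15)
print("tip",m.sum(),circ(c,m,226,True))
R=np.hypot(X[...,0]-554,X[...,1]+31.5);r=(d>0)&(R>18)&(R<29);print("ring z",np.percentile(X[r][:,2],[5,50,95]))
C=arm.get_calibration("side");P,D=arm.camera("side")
u,v=proj(C,[554,-31.5,170]).astype(int)
a=cv2.resize(P[v-50:v+50,u-50:u+50,::-1],(400,400),interpolation=cv2.INTER_CUBIC)
u,v=proj(c,[571,-310,100],True).astype(int)
b=cv2.resize(p[max(v-60,0):v+60,u-60:min(u+60,560),::-1],(400,400),interpolation=cv2.INTER_CUBIC)
cv2.imwrite("pics/stack.png",np.hstack([a,b]))
```

```text
w 79.9 F [ 0.7  0.3 -0.2] t 42.4333 tcp [554.5 -31.4 352. ] quat [ 2.e-04  1.e+00 -0.e+00 -1.e-04]
bearing 0.61 rim [553.9 -31.7  32.  553.8 -31.8  60.2  63.1] top pts 2795 top circle [552.8 -31.8  30.7 552.7 -31.7  60.   60.3]
0.61 [274. 189.]
tip 230 [554.4 -31.5   8.1 554.  -31.6  14.1  14.8]
ring z [209.65500728 437.72939403 450.25824779]
```

View pics/stack.png

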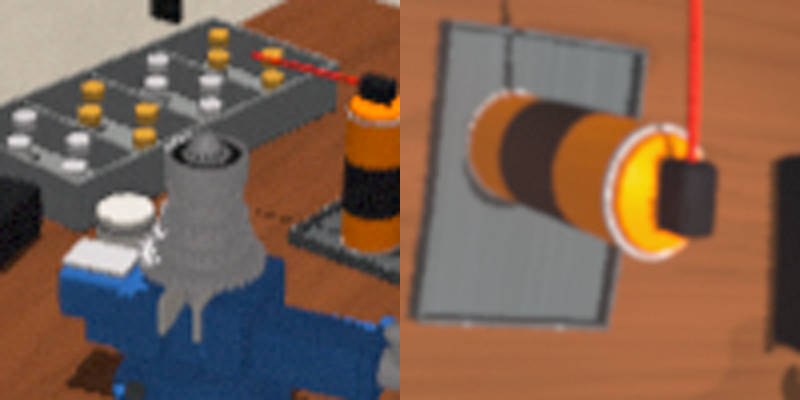

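The stack is complete: bearing top at z 212, centred on the shaft. The right crop confirms the orange can with the black band, standing in the dark steel tray, straw pointing +x. The white can at top px (600,437) is the look-alike. Moving over the can.

Request:
{"method": "send_rows", "body": {
  "increments": [
    [[0.002, 0.04, 0], 0, 0.08],
    [[0.004, 0.08, 0], 0, 0.08],
    [[0.007, 0.12, 0], 0, 0.08],
    [[0.009, 0.16, 0], 0, 0.08],
    [[0.012, 0.2, 0], 0, 0.08],
    [[0.014, 0.24, 0.01], 0, 0.08],
    [[0.016, 0.275, 0.03], 0, 0.08],
    [[0.017, 0.285, 0.06], 0, 0.08]
  ]
}}

```text
time: 43.3
ee_pos: [570.7, -325.0, 291.7]
orientation: [0.002, 1.0, -0.005, 0.001]
wrist_force: [-1.0, -1.0, -1.1]
width: 0.917
```

Request:
{"method": "send_rows", "body": {
  "increments": [
    [[0, 0, 0.005], 0, 0.08],
    [[0, 0, 0.005], 0, 0.08],
    [[0, 0, 0.005], 0, 0.08],
    [[0, 0, 0.005], 0, 0.08]
  ]
}}

```text
time: 43.63
ee_pos: [573.1, -313.8, 289.3]
orientation: [0.0, 1.0, 0.002, 0.001]
wrist_force: [0.3, 0.2, 0.2]
width: 0.92
```

```bash
cat > can.py <<'E'
from look import *
def can(z0,xy,name=None,z_obj=None):
    """z0: height of the can's base. shoulder rim circle, head, straw line"""
    s=arm.get_state();c=arm.get_calibration("wrist");p,d=arm.camera("wrist");X=cloud(c,d,True)
    print("t",s["time"],"tcp",s["ee_pos"].round(1),"q",s["orientation"].round(4),"w",round(s["width"]*87,1),"F",s["wrist_force"].round(1))
    near=(d>0)&(np.hypot(X[...,0]-xy[0],X[...,1]-xy[1])<170)
    H=cv2.cvtColor(p,cv2.COLOR_RGB2HSV);red=((H[...,0]<4)|(H[...,0]>174))&(H[...,1]>150)&(H[...,2]>110)
    v,u=np.where(red);P=plane(c,u,v,z0+148,True)
    k=np.hypot(P[:,0]-xy[0],P[:,1]-xy[1])<160;P=P[k][:,:2];uv=np.stack([u,v],-1)[k]
    if len(P)>20:
        l=cv2.fitLine(P.astype(np.float32),cv2.DIST_HUBER,0,.01,.01).ravel()
        t=(P-l[2:])@l[:2];e=np.percentile(t,[1,99])
        a,b=l[2:]+l[:2]*e[0],l[2:]+l[:2]*e[1]
        print("straw n",len(P),"ends",a.round(1),b.round(1),"len",round(float(np.ptp(e)),1),"dir deg",round(float(np.degrees(np.arctan2(l[1],l[0]))),2))
    for o in arm.silhouettes("wrist","spray_can"):
        m=o["mask"]&(d>0)
        if m.sum()<50: continue
        q=X[m]; 
        for lo,hi in((20,60),(60,100),(100,124)):
            w=q[(q[:,2]>z0+lo)&(q[:,2]<z0+hi)]
            if len(w)>20:
                f=lambda b:np.hypot(w[:,0]-b[0],w[:,1]-b[1])-26.5
                from scipy.optimize import least_squares
                r=least_squares(f,xy,loss="soft_l1"); print(" can p",round(o["p"],2),"z",lo,hi,len(w),"axis",r.x.round(1),"rms",round(float(np.sqrt(np.mean(r.fun**2))),2))
        h=q[(q[:,2]>z0+151)&(q[:,2]<z0+165)]
        if len(h): print(" head top",len(h),h.mean(0).round(1),np.ptp(h,axis=0).round(1))
    if name: cv2.imwrite(name,p[...,::-1])
    return s,c,p,d,X
E
python3 -c "
from can import *
can(3,(571,-310),'pics/can1.png')"
```

```text
t 43.6333 tcp [ 573.1 -313.8  289.3] q [3.0e-04 1.0e+00 1.8e-03 1.4e-03] w 80.0 F [0.3 0.2 0.2]
straw n 357 ends [ 598.6 -314.7] [ 706.4 -305.8] len 108.1 dir deg 4.72
 can p 0.69 z 20 60 109 axis [ 582.6 -316.4] rms 0.19
 can p 0.69 z 60 100 199 axis [ 582.3 -316.4] rms 0.3
 can p 0.69 z 100 124 118 axis [ 581.8 -316.4] rms 0.15
 head top 816 [ 590.9 -315.6  158.8] [137.4  22.    8.5]
```

View pics/can1.png

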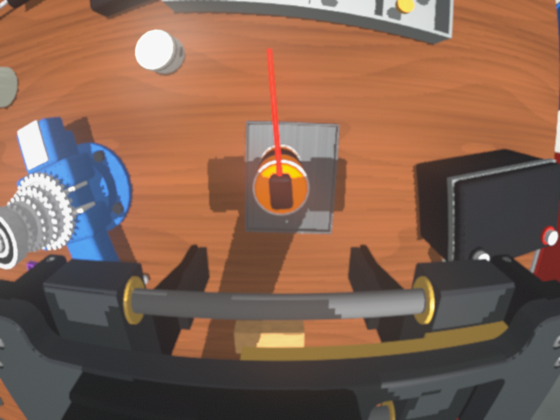

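The can axis is at (582,-316.4) and the straw points at 4.7°, with its tip 125 mm out, which matches. Aligning over the can and descending.

Request:
{"method": "send_rows", "body": {
  "increments": [
    [[0.01, 0, 0.02], -4.7, 0.08],
    [[0.01, 0, 0.05], -4.7, 0.08],
    [[0.01, 0, 0.05], -4.7, 0.08],
    [[0.01, 0, 0.05], -4.7, 0.08],
    [[0.01, 0, 0.05], -4.7, 0.08],
    [[0.01, 0, 0.05], -4.7, 0.08]
  ]
}}

```text
time: 44.23
ee_pos: [582.6, -316.5, 239.5]
orientation: [0.001, 0.999, 0.041, 0.001]
wrist_force: [-0.7, -0.1, -0.4]
width: 0.918
```

```bash
python3 -c "
from can import *
can(3,(582,-316))"
```

```text
t 44.2333 tcp [ 582.6 -316.5  239.5] q [0.001  0.9992 0.041  0.0015] w 79.8 F [-0.7 -0.1 -0.4]
straw n 542 ends [ 599.7 -314.4] [ 706.1 -305.7] len 106.7 dir deg 4.69
 can p 0.93 z 20 60 202 axis [ 582.1 -316.4] rms 0.22
 can p 0.93 z 60 100 363 axis [ 581.9 -316.4] rms 0.3
 can p 0.93 z 100 124 245 axis [ 581.5 -316.3] rms 0.17
 head top 1101 [ 591.3 -315.5  158.7] [135.9  22.6   7.9]
```

Request:
{"method": "send_rows", "body": {
  "increments": [
    [[0, 0, 0.03], 0, 0.08],
    [[0, 0, 0.06], 0, 0.08],
    [[0, 0, 0.09], 0, 0.08],
    [[0, 0, 0.11], 0, 0.08],
    [[0, 0, 0.12], 0, 0.08],
    [[0, 0, 0.12], 0, 0.08],
    [[0, 0, 0.12], 0, 0.08],
    [[0, 0, 0.12], 0, 0.08]
  ]
}}

```text
time: 45.0
ee_pos: [583.0, -316.8, 119.2]
orientation: [0.001, 0.999, 0.041, 0.001]
wrist_force: [-0.0, -0.3, 0.7]
width: 0.917
```

Request:
{"method": "send_rows", "body": {
  "increments": [
    [[0, 0, 0], 0, 0.042],
    [[0, 0, 0], 0, 0.042],
    [[0, 0, 0], 0, 0.042],
    [[0, 0, 0], 0, 0.042],
    [[0, 0, 0], 0, 0.042],
    [[0, 0, 0], 0, 0.042],
    [[0, 0, 0], 0, 0.042],
    [[0, 0, 0], 0, 0.042]
  ],
  "squeeze": 40
}}

```text
time: 45.67
ee_pos: [581.8, -316.3, 117.2]
orientation: [0.0, 0.999, 0.041, 0.0]
wrist_force: [-0.3, 0.4, 2.0]
width: 0.598
```

```bash
python3 -c "
from can import *
can(3,(582,-316))"
```

```text
t 45.6667 tcp [ 581.8 -316.3  117.2] q [1.000e-04 9.992e-01 4.110e-02 1.000e-04] w 52.0 F [-0.3  0.4  2. ]
straw n 2988 ends [ 599.  -314.9] [ 700.8 -306.4] len 102.2 dir deg 4.75
 can p 0.8 z 20 60 681 axis [ 581.9 -316.4] rms 0.27
 can p 0.8 z 60 100 1427 axis [ 582.  -316.3] rms 0.33
 can p 0.8 z 100 124 1326 axis [ 581.9 -316.3] rms 0.26
 head top 1590 [ 595.7 -315.2  158.7] [124.6  21.1   7.7]
 can p 0.4 z 20 60 2195 axis [560.4 -54.8] rms 10.17
 can p 0.4 z 60 100 533 axis [528.5 -63.2] rms 1.2
 can p 0.4 z 100 124 121 axis [410.7 -68.6] rms 2.37
 head top 1 [ 611.  -226.9  167.5] [0. 0. 0.]
```

Gripped. Lifting the can and turning the straw to point +y, towards the bearing.

Request:
{"method": "send_rows", "body": {
  "increments": [
    [[0, 0, -0.01], 0, 0.042],
    [[0, 0, -0.025], 0, 0.042],
    [[0, 0, -0.04], -6, 0.042],
    [[0, 0, -0.051], -13, 0.042],
    [[0, 0, -0.051], -20, 0.042],
    [[0, 0, -0.051], -27, 0.042],
    [[0, 0, -0.051], -34, 0.042],
    [[0, 0, -0.051], -41, 0.042]
  ]
}}

```text
time: 46.43
ee_pos: [581.1, -316.4, 167.7]
orientation: [-0.0, 0.92, 0.391, -0.0]
wrist_force: [-0.1, 0.1, -3.6]
width: 0.601
```

Request:
{"method": "send_rows", "body": {
  "increments": [
    [[0, 0, 0], -7, 0.042],
    [[0, 0, 0], -14, 0.042],
    [[0, 0, 0], -21, 0.042],
    [[0, 0, 0], -28, 0.042],
    [[0, 0, 0], -35, 0.042],
    [[0, 0, 0], -41, 0.042],
    [[0, 0, 0], -44.3, 0.042],
    [[0, 0, 0], -44.3, 0.042]
  ]
}}

```text
time: 47.1
ee_pos: [581.1, -316.5, 167.5]
orientation: [-0.001, 0.707, 0.707, -0.0]
wrist_force: [0.7, -0.4, -2.5]
width: 0.6
```

Request:
{"method": "send_rows", "body": {
  "increments": [
    [[0, 0, 0], 0, 0.042],
    [[0, 0, 0], 0, 0.042],
    [[0, 0, 0], 0, 0.042]
  ]
}}

```text
time: 47.35
ee_pos: [581.5, -316.3, 167.9]
orientation: [-0.0, 0.707, 0.707, -0.0]
wrist_force: [-0.2, -0.3, -2.7]
width: 0.599
```

```bash
python3 -c "
from can import *
z=arm.get_state()['ee_pos'][2]-114.2
print(z);can(z,(582,-316))"
```

```text
53.71684284649676
t 47.35 tcp [ 581.5 -316.3  167.9] q [-1.000e-04  7.075e-01  7.067e-01 -2.000e-04] w 52.1 F [-0.2 -0.3 -2.7]
straw n 2845 ends [ 581.1 -298.8] [ 581.2 -196.6] len 102.1 dir deg 89.98
 can p 0.75 z 20 60 687 axis [ 581.2 -315.9] rms 0.28
 can p 0.75 z 60 100 1418 axis [ 581.2 -315.8] rms 0.32
 can p 0.75 z 100 124 1332 axis [ 581.2 -315.8] rms 0.27
 head top 1643 [ 581.3 -300.4  209.3] [ 20.1 126.3   7.3]
```

Request:
{"method": "send_rows", "body": {
  "increments": [
    [[0.02, -0.027, 0], 0, 0.042],
    [[0.045, -0.027, 0], 0, 0.042],
    [[0.07, -0.027, 0], 0, 0.042],
    [[0.09, -0.027, 0], 0, 0.042],
    [[0.099, -0.027, 0], 0, 0.042],
    [[0.099, -0.027, 0], 0, 0.042],
    [[0.099, -0.027, 0], 0, 0.042],
    [[0.099, -0.027, 0], 0, 0.042]
  ]
}}

```text
time: 48.12
ee_pos: [554.5, -219.6, 167.9]
orientation: [0.0, 0.708, 0.706, -0.001]
wrist_force: [-0.0, -1.0, -3.3]
width: 0.598
```

Request:
{"method": "send_rows", "body": {
  "increments": [
    [[0, 0, 0], 0, 0.042],
    [[0, 0, 0], 0, 0.042],
    [[0, 0, 0], 0, 0.042]
  ]
}}

```text
time: 48.37
ee_pos: [554.5, -218.4, 167.8]
orientation: [-0.0, 0.708, 0.707, 0.0]
wrist_force: [-0.1, -0.2, -3.9]
width: 0.602
```

```bash
python3 -c "
from can import *
z=arm.get_state()['ee_pos'][2]-114.2
s,c,p,d,X=can(z,(554,-216),'pics/aim.png')
look('bearing',554,-32,ztop=212,zr=212)
m=(d>0)&(X[...,2]>223)&(X[...,2]<232)&(abs(X[...,0]-554)<15)&(abs(X[...,1]+33)<15)
print('tip',m.sum(),circ(c,m,226,True))
r=(d>0)&(abs(X[...,0]-554)<26)&(X[...,1]>-70)&(X[...,1]<5)&(X[...,2]>205)&(X[...,2]<218);print('bearing top z',np.median(X[r],0))"
```

```text
t 48.3667 tcp [ 554.5 -218.4  167.8] q [-1.000e-04  7.077e-01  7.066e-01  0.000e+00] w 52.4 F [-0.1 -0.2 -3.9]
straw n 3072 ends [ 554.1 -200.8] [554.3 -99. ] len 101.7 dir deg 89.89
 can p 0.91 z 20 60 683 axis [ 554.2 -217.9] rms 0.28
 can p 0.91 z 60 100 1425 axis [ 554.2 -217.8] rms 0.33
 can p 0.91 z 100 124 1331 axis [ 554.2 -217.8] rms 0.27
 head top 1634 [ 554.2 -203.   209.2] [ 20.1 126.6   7.4]
w 52.2 F [ 1.   0.  -3.2] t 48.4667 tcp [ 554.6 -217.8  167.9] quat [-1.000e-04  7.074e-01  7.068e-01  0.000e+00]Traceback (most recent call last):
  File "<string>", line 7, in <module>
    print('tip',m.sum(),circ(c,m,226,True))
                        ~~~~^^^^^^^^^^^^^^
  File "h.py", line 23, in circ
    k=max(cv2.findContours(mask.astype(np.uint8),0,1)[0],key=len)[:,0]
      ~~~^^^^^^^^^^^^^^^^^^^^^^^^^^^^^^^^^^^^^^^^^^^^^^^^^^^^^^^^
ValueError: max() iterable argument is empty
```

View pics/aim.png

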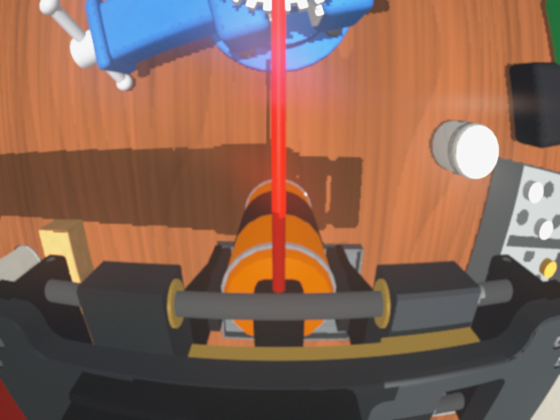

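The straw lines up at 89.9° and x = 554.2, 30 mm off the bearing's surface. I'll cross-check with the fixed cameras while holding.

Request:
{"method": "send_rows", "body": {
  "increments": [
    [[0, 0, 0], 0, 0.042],
    [[0, 0, 0], 0, 0.042],
    [[0, 0, 0], 0, 0.042],
    [[0, 0, 0], 0, 0.042],
    [[0, 0, 0], 0, 0.042],
    [[0, 0, 0], 0, 0.042],
    [[0, 0, 0], 0, 0.042],
    [[0, 0, 0], 0, 0.042]
  ]
}}

```text
time: 49.23
ee_pos: [554.7, -217.3, 168.0]
orientation: [0.0, 0.707, 0.707, -0.0]
wrist_force: [-0.1, -0.1, -2.6]
width: 0.605
```

Run:
```python
from look import *
print(arm.get_state()["ee_pos"].round(1))
im=[]
for n in("top","side"):
    C=arm.get_calibration(n);P,D=arm.camera(n)
    u,v=proj(C,[554,-70,200]).astype(int);h=50
    a=cv2.resize(P[v-h:v+h,u-h:u+h,::-1],(400,400),interpolation=cv2.INTER_CUBIC)
    for q in([554,-31.5,202],[554.2,-92.8,202]):
        w=((proj(C,q)-[u-h,v-h]+.5)*4).astype(int);cv2.drawMarker(a,w.tolist(),(0,255,0),0,12)
    im.append(a)
cv2.imwrite("pics/aim2.png",np.hstack(im))
```

```text
[ 554.7 -217.3  168. ]
```

View pics/aim2.png

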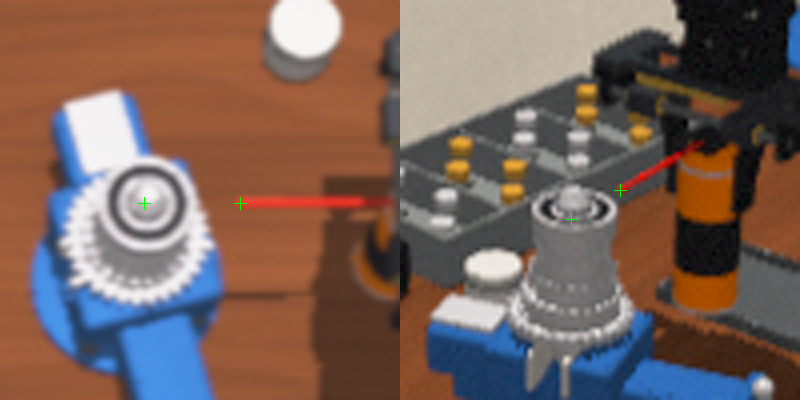

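Both views agree: the straw tip sits on its predicted marker and points at the bearing's middle. Holding for about 2.7 s more.

Request:
{"method": "send_rows", "body": {
  "increments": [
    [[0, 0, 0], 0, 0.042],
    [[0, 0, 0], 0, 0.042],
    [[0, 0, 0], 0, 0.042],
    [[0, 0, 0], 0, 0.042],
    [[0, 0, 0], 0, 0.042],
    [[0, 0, 0], 0, 0.042],
    [[0, 0, 0], 0, 0.042],
    [[0, 0, 0], 0, 0.042]
  ]
}}

```text
time: 50.0
ee_pos: [554.7, -217.3, 168.0]
orientation: [0.0, 0.707, 0.707, -0.0]
wrist_force: [-0.1, -0.5, -2.6]
width: 0.604
```

Request:
{"method": "send_rows", "body": {
  "increments": [
    [[0, 0, 0], 0, 0.042],
    [[0, 0, 0], 0, 0.042],
    [[0, 0, 0], 0, 0.042],
    [[0, 0, 0], 0, 0.042],
    [[0, 0, 0], 0, 0.042],
    [[0, 0, 0], 0, 0.042],
    [[0, 0, 0], 0, 0.042],
    [[0, 0, 0], 0, 0.042]
  ]
}}

```text
time: 50.67
ee_pos: [554.6, -217.3, 168.0]
orientation: [0.0, 0.707, 0.707, -0.0]
wrist_force: [0.9, -0.0, -3.2]
width: 0.601
```

Request:
{"method": "send_rows", "body": {
  "increments": [
    [[0, 0, 0], 0, 0.042],
    [[0, 0, 0], 0, 0.042],
    [[0, 0, 0], 0, 0.042],
    [[0, 0, 0], 0, 0.042],
    [[0, 0, 0], 0, 0.042],
    [[0, 0, 0], 0, 0.042],
    [[0, 0, 0], 0, 0.042],
    [[0, 0, 0], 0, 0.042]
  ]
}}

```text
time: 51.33
ee_pos: [554.7, -217.3, 168.0]
orientation: [0.0, 0.707, 0.707, -0.0]
wrist_force: [-0.2, 0.2, -3.0]
width: 0.599
```

Request:
{"method": "send_rows", "body": {
  "increments": [
    [[0, 0, 0], 0, 0.042],
    [[0, 0, 0], 0, 0.042],
    [[0, 0, 0], 0, 0.042],
    [[0, 0, 0], 0, 0.042],
    [[0, 0, 0], 0, 0.042],
    [[0, 0, 0], 0, 0.042],
    [[0, 0, 0], 0, 0.042],
    [[0, 0, 0], 0, 0.042]
  ]
}}

```text
time: 52.0
ee_pos: [554.7, -217.3, 168.0]
orientation: [0.0, 0.707, 0.707, -0.0]
wrist_force: [-0.3, -0.3, -2.7]
width: 0.601
```

Held steady from 48.4 to 52.0 s. Returning the can to its tray.

Request:
{"method": "send_rows", "body": {
  "increments": [
    [[-0.02, 0.01, 0], 0, 0.042],
    [[-0.045, 0.02, 0], 0, 0.042],
    [[-0.07, 0.025, 0], 0, 0.042],
    [[-0.09, 0.025, 0], 0, 0.042],
    [[-0.099, 0.025, 0], 0, 0.042],
    [[-0.099, 0.025, 0], 0, 0.042],
    [[-0.099, 0.025, 0], 0, 0.042],
    [[-0.099, 0.025, 0], 0, 0.042]
  ]
}}

```text
time: 52.67
ee_pos: [580.0, -313.9, 168.1]
orientation: [-0.0, 0.706, 0.708, 0.0]
wrist_force: [0.2, -0.3, -3.1]
width: 0.6
```

Request:
{"method": "send_rows", "body": {
  "increments": [
    [[0, 0, 0.015], 0, 0.042],
    [[0, 0, 0.03], 0, 0.042],
    [[0, 0, 0.04], 0, 0.042],
    [[0, 0, 0.045], 0, 0.042],
    [[0, 0, 0.047], 0, 0.042],
    [[0, 0, 0.049], 0, 0.042],
    [[0, 0, 0.049], 0, 0.042],
    [[0, 0, 0.049], 0, 0.042]
  ]
}}

```text
time: 53.33
ee_pos: [580.0, -316.4, 119.4]
orientation: [0.0, 0.707, 0.707, 0.0]
wrist_force: [0.1, 0.5, -2.3]
width: 0.599
```

```bash
python3 -c "
from can import *
z=arm.get_state()['ee_pos'][2]-114.2
print(z);can(z,(580,-316))"
```

```text
5.219546539166657
t 53.3333 tcp [ 580.  -316.4  119.4] q [4.000e-04 7.071e-01 7.071e-01 1.000e-04] w 52.1 F [ 0.1  0.5 -2.3]
straw n 2686 ends [ 579.5 -196.7] [ 579.6 -299.2] len 102.5 dir deg -89.96
 can p 0.91 z 20 60 678 axis [ 579.7 -315.9] rms 0.27
 can p 0.91 z 60 100 1427 axis [ 579.7 -315.8] rms 0.32
 can p 0.91 z 100 124 1335 axis [ 579.6 -315.9] rms 0.26
 head top 1632 [ 579.6 -301.7  160.8] [ 20.1 126.7   7.5]
```

Request:
{"method": "send_rows", "body": {
  "increments": [
    [[0, 0, 0.001], 0, 0.042],
    [[0, 0, 0.002], 0, 0.042],
    [[0, 0, 0.002], 0, 0.042],
    [[0, 0, 0.002], 0, 0.042]
  ]
}}

```text
time: 53.77
ee_pos: [579.9, -316.4, 117.3]
orientation: [0.0, 0.707, 0.707, 0.0]
wrist_force: [-0.1, 0.2, -1.7]
width: 0.599
```

Request:
{"method": "send_rows", "body": {
  "increments": [
    [[0, 0, 0], 0, 0.08],
    [[0, 0, 0], 0, 0.08],
    [[0, 0, 0], 0, 0.08],
    [[0, 0, 0], 0, 0.08],
    [[0, 0, 0], 0, 0.08],
    [[0, 0, 0], 0, 0.08],
    [[0, 0, 0], 0, 0.08],
    [[0, 0, 0], 0, 0.08]
  ]
}}

```text
time: 54.43
ee_pos: [579.7, -316.3, 117.0]
orientation: [0.0, 0.707, 0.707, -0.0]
wrist_force: [-0.1, 1.6, -0.1]
width: 0.914
```

Request:
{"method": "send_rows", "body": {
  "increments": [
    [[0, 0, -0.015], 0, 0.08],
    [[0, 0, -0.04], 0, 0.08],
    [[0, 0, -0.08], 0, 0.08],
    [[0, 0, -0.12], 0, 0.08],
    [[0, 0, -0.16], 0, 0.08],
    [[0, 0, -0.2], 0, 0.08],
    [[0, 0, -0.22], 0, 0.08],
    [[0, 0, -0.22], 0, 0.08]
  ]
}}

```text
time: 55.1
ee_pos: [581.8, -315.9, 344.7]
orientation: [0.005, 0.707, 0.707, 0.002]
wrist_force: [0.1, -0.3, -0.2]
width: 0.92
```

Request:
{"method": "send_rows", "body": {
  "increments": [
    [[-0.01, -0.04, 0], 0, 0.08],
    [[-0.02, -0.08, 0], 0, 0.08],
    [[-0.03, -0.11, 0], 0, 0.08],
    [[-0.03, -0.11, 0], 0, 0.08],
    [[-0.03, -0.11, 0], 0, 0.08]
  ]
}}

```text
time: 55.52
ee_pos: [467.4, -348.3, 337.1]
orientation: [0.0, 0.709, 0.705, -0.001]
wrist_force: [1.4, -0.3, 0.8]
width: 0.919
```

Run:
```python
from can import *
can(3,(580,-316))
im=[]
for n in("top","side"):
    P,D=arm.camera(n); im.append(cv2.resize(P[60:330,100:480,::-1] if n=="top" else P[110:380,80:460,::-1],(400,284),interpolation=cv2.INTER_AREA))
C=arm.get_calibration("side")
u,v=proj(C,[554,-31.5,170]).astype(int);a=cv2.resize(P[v-35:v+36,u-50:u+50,::-1],(400,284),interpolation=cv2.INTER_CUBIC)
u,v=proj(C,[580,-316,60]).astype(int);b=cv2.resize(P[v-35:v+36,u-50:u+50,::-1],(400,284),interpolation=cv2.INTER_CUBIC)
cv2.imwrite("pics/end.png",np.vstack([np.hstack(im),np.hstack([a,b])]))
```

```text
t 55.5167 tcp [ 467.4 -348.3  337.1] q [ 1.000e-04  7.090e-01  7.052e-01 -1.100e-03] w 79.9 F [ 1.4 -0.3  0.8]
straw n 270 ends [ 579.  -190.6] [ 579.6 -299.3] len 108.8 dir deg -89.65
 can p 0.93 z 20 60 202 axis [ 579.2 -316.1] rms 0.44
 can p 0.93 z 60 100 311 axis [ 579.4 -315.9] rms 0.41
 can p 0.93 z 100 124 202 axis [ 579.8 -315.9] rms 0.38
 head top 564 [ 577.9 -307.6  158.8] [ 20.5 135.6   8. ]
 can p 0.83 z 20 60 393 axis [ 215.3 -310.4] rms 0.6
 can p 0.83 z 60 100 547 axis [ 215.  -310.4] rms 0.58
 can p 0.83 z 100 124 360 axis [ 214.7 -310.4] rms 0.58
 head top 274 [ 215.4 -309.9  156.3] [30.3 18.8  4.2]
```

View pics/end.png

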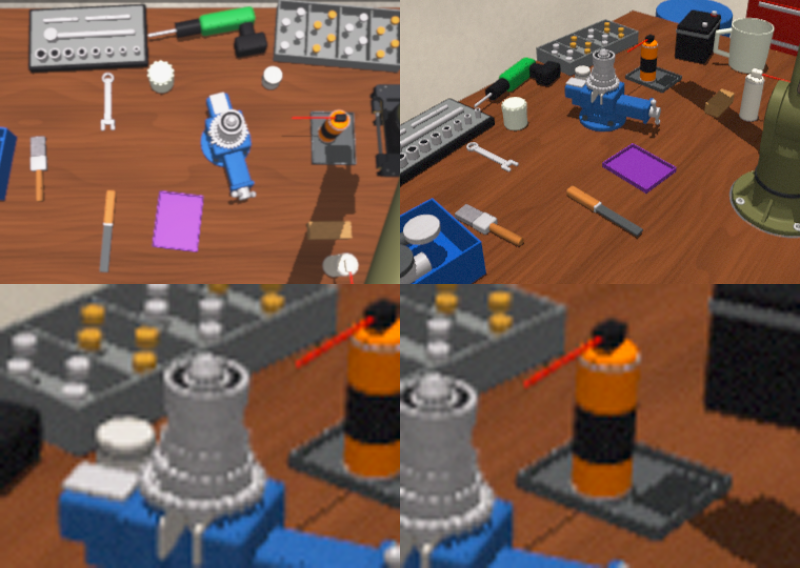

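The can stands upright inside the dark tray, the stack is intact and the other things are where they were. Handing in.

Request:
{"method": "send_rows", "body": {
  "increments": [
    [[0, 0, 0], 0, 0.08],
    [[0, 0, 0], 0, 0.08],
    [[0, 0, 0], 0, 0.08],
    [[0, 0, 0], 0, 0.08]
  ]
}}

```text
time: 56.05
ee_pos: [470.2, -345.9, 336.9]
orientation: [-0.0, 0.707, 0.708, 0.0]
wrist_force: [-0.4, 0.6, -0.2]
width: 0.919
```

```bash
python3 -c "
from bench import arm
print(arm.job_done(), arm.get_state()['time'])"
```

```text
the job is handed in; nothing more can be done
the job is handed in; nothing more can be done
```

The job is done and handed in at about 56 s; no verdict was reported. The shaft carries gear1, gear3, gear4, gear5 and the bearing on top, each seated when checked. gear2 was not on the bench.

- **Spraying position:** I held the straw level at the bearing's middle for about 3.5 s. It was about 0.2 mm to the side and 0.1° off in direction, with its tip about 30 mm from the bearing's surface. Both fixed cameras agreed.
- **Last checks:** the final pictures show the stack intact, the can upright inside its dark tray, and the other things apparently where they were.
- **What went wrong:** the first try at gear1 closed too late and missed it; I repeated it without the gear having moved. gear1 also rubbed the shaft with about 8 N of side force as it went on, because my first reading of the shaft was about 2.5 mm off; I corrected that before releasing it.
- **Not as it was:** the can now stands about 2 mm from its old spot, with the straw turned about 85° from where it pointed before.

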